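# Hang the covered pail on the spring scale

## Task

Weigh the little covered pail: swing its folded-down bail upright while the pail stays standing where it is, then lift it by the bail and hang it by the middle of the bail on the hook of the spring scale. The spring gives under the weight, so ease the load onto it slowly until the scale alone carries the pail, and only then let go, without the hook ever dropping, jumping or being forced; leave the pail hanging upright and still, clear of everything else, and leave the other kitchen things alone.

Things in the scene. Friction and masses are not known exactly. Their poses are not given: they have to be found in the camera images.
- pail: small round lidded steel pail: 112 mm across the foot, 144 mm across the lid, 96 mm to the rim, domed lid 110 mm and its small wooden knob 127 mm high. Closed; how full is not seen: it may weigh anything up to 1 kg. Origin at the centre of its underside, z up. The bail's ears are on its own +x and -x sides, 94 mm up; the bail is folded down to its own -y side
- bail (a joint): angle of the pail's swing bail about the line through the ears (rad): 0 upright, positive leaning to the pail's own -y (1.3 to 1.6: folded down); travel 1.75 either way. Stiff ears: it stays where it is left, 0.5 N at its top moves it. Round bar 8 mm thick, bent to half an ellipse: 160 mm between the ears, top 90 mm from the ear line (bar centres)
- bail_top (a point): centre of the bar at the top (middle) of the bail's arch, 90 mm from the ear line. Folded, the bail stands out as a loop round the rim: a gap of about 14 mm between bar and rim here, and free space below the bar
- bail_shoulder (a point): centre of the bar on the bail's shoulder towards the pail's own -x side: bail upright, it is 42 mm to -x of the bail's top and 13 mm lower, the bar there sloping about 35 degrees down to -x. A place to pinch the upright bail that leaves its middle free for the hook
- stand: fixed gallows stand, 608 mm high. Origin on the table straight below the hook, z up. Foot board 18 mm thick from 90 mm to its own -x to 140 mm to +x and from 60 mm to -y to 210 mm to +y; steel post 16 mm thick at 60 mm to +x, 155 mm to +y; an arm from its top to above the origin, from which a tubular spring scale (32 mm thick, lower end 409 mm up) hangs on a ring and can swing to +y and -y
- hook_seat (a point): where the centre of the bail's bar lies when seated in the scale's hook: 315 mm above the table when empty, sinking with load. Hook: steel bar 7 mm thick, bent in the stand's y-z plane, so the bail must cross it along the stand's own x. Open to the stand's -y: its tip, 17 mm to -y, ends 16 mm above this point. Shank on the +y side; from 36 mm above this point the rod is on the axis
- hook (a joint): how far the hook is drawn down out of the scale (its reading), m: 0 empty, 0.110 at the end stop; 10 mm per newton (100 N/m). The works are spoilt if the hook drops or springs back faster than about 8 cm/s, is pulled to the end stop, or is forced with over 15 N. The bar of the bail goes in over the hook's tip with its centre about 35 mm above the seat, stops about 12 mm short of the axis and goes down
- bowls: bystander: stack of three nested steel bowls, 140 mm across, 71 mm high; origin under its centre
- clay_cup: bystander: clay cup, 80 mm across, 85 mm high; origin under its centre
- yellow_box: bystander: yellow plastic box with clip-on lid, 138 by 198 by 86 mm; origin under its centre
There are look-alikes about, which are no part of the job. Leave any blue or green look-alike of the pail alone.

How it is judged (in metres and radians):
On the way, in this order (a step that is already met when the one before it is completed fails the run):
1. the bail stands upright (within 0.25 rad) while the pail still stands where it was (within 30 mm) (value of joint bail between -0.25 and 0.25 rad and distance of pail from where it was at the start of the episode below 0.03 m and angle between pail's own z axis and vertical below 0.1 rad), for 0.2 s.
2. the bail sits in the scale's hook and the scale has begun to carry the pail (distance between bail_top and hook_seat below 0.025 m and value of joint hook above 0.012 m and height (world z) of pail above 0.02 m), for 0.2 s.
At the end, for the whole second after the job is handed in: the pail hangs from the scale's hook by the middle of its bail (top of the bail within 25 mm of the hook's seat), the scale drawn down more than 15 mm by its weight, the pail's foot clear of the stand's board (more than 22 mm above the table), upright within 0.3 rad and still (below 0.08 m/s) (distance between bail_top and hook_seat below 0.025 m and value of joint hook above 0.015 m and contact force between pail and stand above 1.6 N and height (world z) of pail above 0.022 m and angle between pail's own z axis and vertical below 0.3 rad and linear speed of pail below 0.08 m/s); the robot touches nothing.
It fails at once if the scale's hook drops or springs back faster than 0.08 m/s, or is pulled to its end stop (0.107 m) (velocity of joint hook above 0.08 m/s or velocity of joint hook below -0.08 m/s or value of joint hook above 0.107 m).
It fails at once if the pail or its bail is forced against the hook or stand with more than 15 N, or the robot pushes on the stand, scale or hook with more than 8 N (contact force between pail and stand above 15 N or contact force between any of the arm, the fingers and stand above 8 N).
It fails at once if the pail, while standing on the crates, is shoved more than 30 mm from its place (height (world z) of pail below 0.005 m and distance of pail from where it was at the start of the episode above 0.03 m).
It fails at once if the pail is tipped more than 0.6 rad (angle between pail's own z axis and vertical above 0.6 rad).
It fails at once if a bystander (bowls, cup or box) is moved more than 25 mm (distance of any of bowls, clay_cup, yellow_box from where it was at the start of the episode above 0.025 m).
It also fails if it takes over 72 s, if anything falls off the work surface, if the arm or the gripper's body presses on something with over 40 N, if the wrist force passes 120 N, or if a joint passes its speed limit or range.

## Robot

A 7-joint arm with a two-finger parallel gripper is mounted at the origin on the work surface. World frame = base frame: x ahead of the robot, y to its left, z up, the work surface at z = 0. Lengths are in mm, angles in rad, forces in N, time in s.
With the tool pointing down it reaches from about 425 to 1025 mm from the base axis. Payload 9.4 kg.
Tool frame: the origin (TCP) lies between the finger pads; the fingertips stand 14 mm ahead of it and the grasp point (between the pads) lies 5 mm behind it (ctrl.nose_length is the distance from the TCP to the fingertips, in mm); z points along the fingers, y is the direction in which the jaws open and shut (so a half turn about z gives the same grasp; the last joint's range is limited). The gripper opens to 93 mm and grips with 3 to 60 N. Pads are 15 mm wide; open, the fingers measure 128 mm over their backs; the gripper's body (75 mm by 188 mm) begins 65 mm behind the grasp point.
Start: joints at [1.083, 0.599, -0.003, 1.599, 0.002, 0.943, -0.08], TCP at [289.514, -664.685, 232.618] pointing down, gripper open.
Joint ranges: [-2.57, 2.57], [-0.35, 1.97], [-1.29, 1.29], [0.11, 2.56], [-1.05, 4.19], [0.11, 1.86], [-2.63, 2.63]. Speed limits (rad/s): [2.22, 2.22, 3.01, 3.01, 3.14, 3.14, 3.14].

## Interface

Orientations are given as [roll, pitch, yaw] about the fixed x, y, z axes, in that order (R = Rz(yaw) Ry(pitch) Rx(roll)).
In Python, from station import telemetry, viewer, ctrl gives the robot as it stands.
- The arm moves only by the tool carry_out, never from a script. Its argument "rows" is a list of rows, each a list of 2 entries, a list of its own where there are three numbers: the shift along the tool's x, y, z as a fraction of full scale, then the turn, a rotation vector about the tool's x, y, z as a fraction of full scale. A call has 1 to 10 rows; each row is the pose to reach, as a shift and turn from the pose measured when the call began, along the tool's axes at that moment; what a row does not reach only later rows make up. Full scale, the value 1, is 15 cm for a shift and 30 degrees for a turn. A row lasts 1/12 s, in which the tool goes at most 41.7 mm and 7.16 degrees, less where a joint would pass 70% of its speed; a pose out of reach is approached as far as the arm can. A call with a number of a shift or a turn outside -1 to 1 is refused whole. A call with a gripper value outside its range is refused whole. "fingers" is the opening, from -1 (shut) to 1 (fully open), set as the call begins (left out, the last holds). The fingers move at their own pace and stop on an object; "newtons" is the grip in N (left out, the last holds). Time passes only in rows, so rows that repeat a pose let the fingers close. It gives the time, the measured TCP pose, the force and the opening at its end, in the units of the state.
- telemetry.sense(): the state, without advancing time (a new reading comes with each control period).
- viewer.grab_frame(name): name is "scene" or "side" or "wrist"; returns a dict with "color" (400x640x3 uint8, red, green, blue), "camera_matrix" (3x3 intrinsics, pixels), "position" and "orientation" of the camera in the world. Camera axes: x right, y up, looking along -z (the intrinsics and any distortion apply to the point x, -y, -z); pixel columns grow to the right and rows downward; lengths in mm; the calibration is good to about 2 mm. A picture is of the moment at which its call begins. There is no depth.
- ctrl.hand_in(): hands the job in, once; it reports no verdict.
The state is a dict: "time": time; "joints": joint angles; "joint_vel": joint speeds; "tau": joint torques, N m; "eef_pos": TCP position; "ee_rot": TCP orientation; "wrist_force": force on the tool from outside, world axes, zero at the start; "wrist_torque": the same for the moment, N m; "width": opening from 0.0 (shut) to 1.0 (fully open).
Only numpy, scipy, OpenCV 4.12 (cv2) and the standard library are available. Lean on these libraries where they do the work, as an engineer would, in place of code of your own. Each camera call takes 0.05 s, during which the arm holds its last target.

## Working session

There is one attempt and no reset: what is moved stays moved. The work goes in short steps, Python scripts to look and compute and a tool call to move; the robot and the scene stay as the last step left them, time stands still between calls to the robot, and variables do not carry over. Pictures are saved under pics/ and viewed, and the job is handed in when it is done.

Besides the shell and the picture viewer there is one more tool, called after "Emit:" by a JSON object that holds its "api" and its "payload", one argument or row to a line. carry_out: Moves the arm, as the interface text tells. Its arguments: {"type":"object","properties":{"rows":{"type":"array","items":{"type":"array"}},"fingers":{"type":"number"},"newtons":{"type":"number"}},"required":["rows"]}

```bash
ls; mkdir -p pics; cat > h.py <<'E'
import numpy as np, cv2
from station import telemetry, viewer, ctrl
from scipy.spatial.transform import Rotation as R
def grab(n,name):
    f=viewer.grab_frame(n); cv2.imwrite('pics/'+name+'.png',f['color'][:,:,::-1]); return f
E
python3 - <<'E'
from h import *
import pickle
fs={}
for n in ['scene','side','wrist']:
    f=grab(n,n+'0'); fs[n]=f
    print(n,f['camera_matrix'],f['position'],f['orientation'],[k for k in f])
pickle.dump(fs,open('f0.pkl','wb'))
print(telemetry.sense())
E
```

```text
pics
scene [[365.84918991   0.         323.57667357]
 [  0.         365.84918991 202.86407725]
 [  0.           0.           1.        ]] [1429.76755536   95.62341139 1039.83291984] [0.77835178 0.01895888 1.6410497 ] ['color', 'camera_matrix', 'position', 'orientation']
side [[490.93099124   0.         319.33822338]
 [  0.         490.93099124 205.07797282]
 [  0.           0.           1.        ]] [ 207.85886675 1092.80244568 1557.02687848] [ 0.69218813  0.00666892 -2.80080923] ['color', 'camera_matrix', 'position', 'orientation']
wrist [[317.40424819   0.         310.6716971 ]
 [  0.         317.40424819 202.72574025]
 [  0.           0.           1.        ]] [ 355.41494693 -637.21031655  385.08742706] [-2.63290822e-01  1.10176896e-03 -1.16029798e+00] ['color', 'camera_matrix', 'position', 'orientation']
{'time': 0.15, 'joints': array([ 1.08330754,  0.59996899, -0.00252807,  1.59992384,  0.00177849,
        0.94290701, -0.0797491 ]), 'joint_vel': array([ 9.87875013e-05, -3.26276849e-03,  1.92327120e-05, -8.69451413e-04,
        1.38250043e-03, -5.41394599e-04, -1.60526658e-03]), 'tau': array([ 2.15209380e-03, -7.65589356e+01,  1.49898760e+00, -2.52562237e+01,
       -5.23197174e-02,  1.48628763e-02,  5.38627285e-05]), 'eef_pos': array([ 289.36912097, -664.3732587 ,  231.94655041]), 'ee_rot': array([-3.14039237e+00,  1.06589332e-04,  4.10872779e-01]), 'wrist_force': array([ 0.29487681,  1.07747033, -0.44006294]), 'wrist_torque': array([-0.01876381, -0.01368538,  0.0356385 ]), 'width': 0.9988264506396005}
```

View pics/scene0.png

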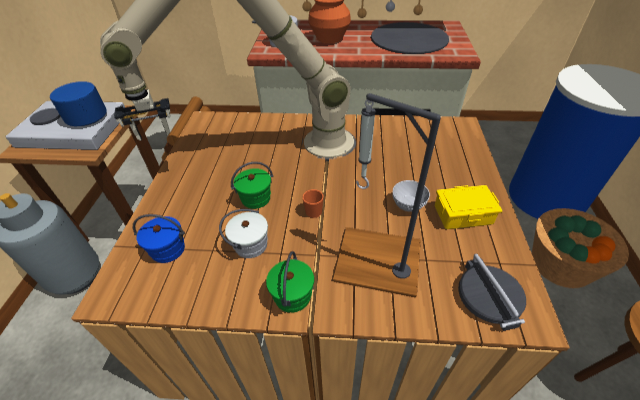

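View pics/side0.png

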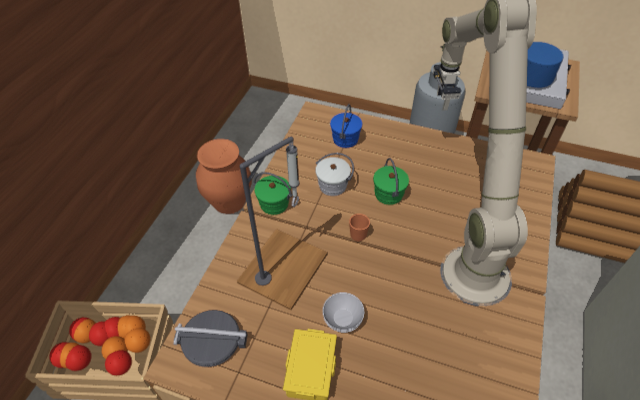

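View pics/wrist0.png

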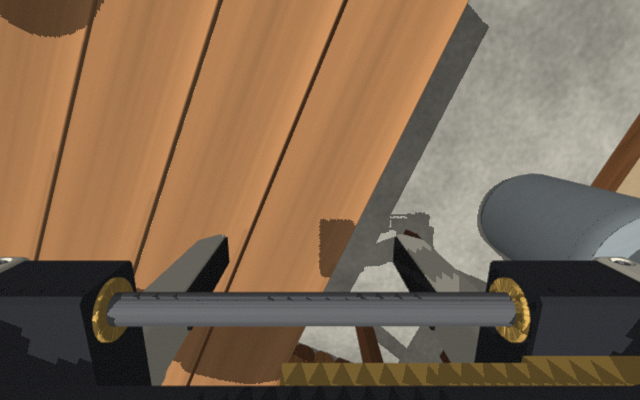

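```bash
python3 - <<'E'
import cv2,numpy as np
s=cv2.imread('pics/scene0.png'); d=cv2.imread('pics/side0.png')
a=cv2.resize(s[195:270,200:300],None,fx=4,fy=4,interpolation=cv2.INTER_CUBIC)
b=cv2.resize(d[140:215,290:390],None,fx=4,fy=4,interpolation=cv2.INTER_CUBIC)
c=cv2.resize(s[85:200,340:440],None,fx=4,fy=4,interpolation=cv2.INTER_CUBIC)[:460]
e=cv2.resize(d[130:245,230:330],None,fx=4,fy=4,interpolation=cv2.INTER_CUBIC)
cv2.imwrite('pics/crop1.png',np.hstack([a,b])); cv2.imwrite('pics/crop2.png',np.hstack([c,e]))
E
```

```text
(no output)
```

View pics/crop1.png

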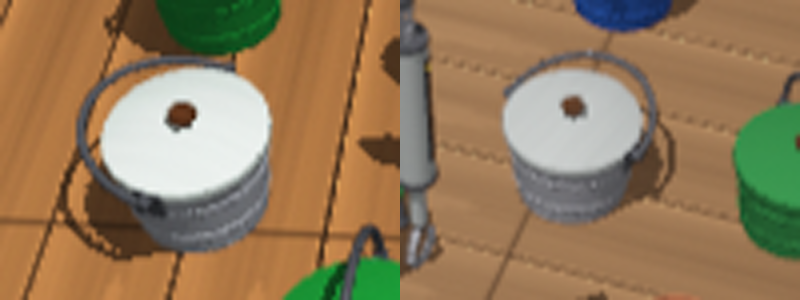

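View pics/crop2.png

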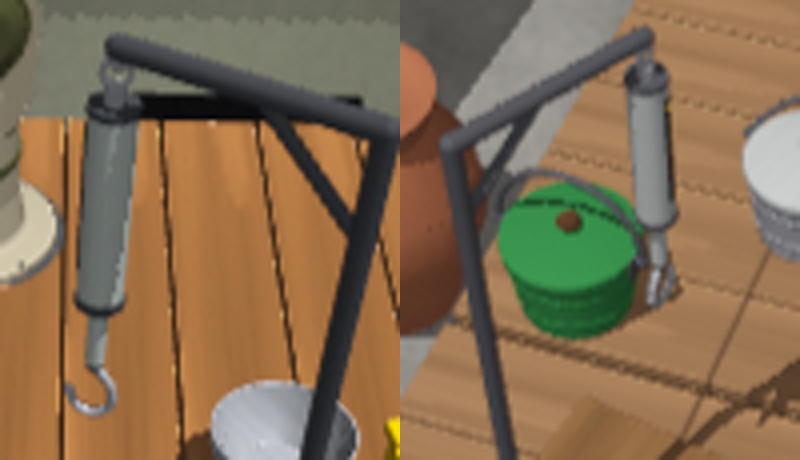

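```bash
python3 - <<'E'
import cv2,numpy as np
s=cv2.imread('pics/scene0.png'); d=cv2.imread('pics/side0.png')
a=cv2.resize(s[220:300,325:425],None,fx=4,fy=4,interpolation=cv2.INTER_CUBIC)
b=cv2.resize(d[225:305,232:332],None,fx=4,fy=4,interpolation=cv2.INTER_CUBIC)
cv2.imwrite('pics/crop3.png',np.hstack([a,b]))
E
```

```text
(no output)
```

View pics/crop3.png

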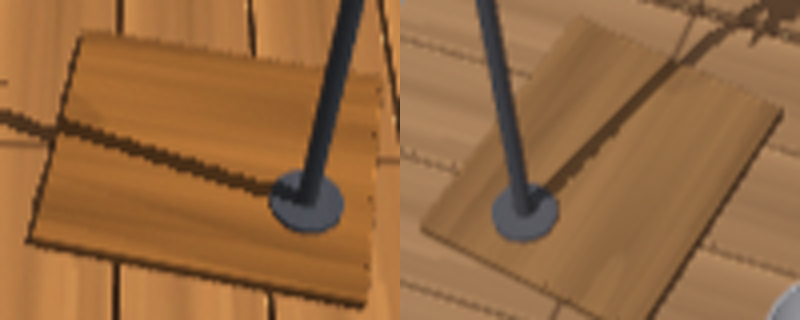

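```bash
cat >> h.py <<'E'
def ray(f,uv):
    K=f['camera_matrix']; u,v=uv
    d=np.array([(u-K[0,2])/K[0,0],-(v-K[1,2])/K[1,1],-1.])
    d=R.from_euler('xyz',f['orientation']).as_matrix()@d
    return np.array(f['position']),d/np.linalg.norm(d)
def onz(f,uv,z):
    p,d=ray(f,uv); return p+d*(z-p[2])/d[2]
def tri(l):
    A=np.zeros((3,3));b=np.zeros(3)
    for f,uv in l:
        p,d=ray(f,uv);P=np.eye(3)-np.outer(d,d);A+=P;b+=P@p
    x=np.linalg.solve(A,b)
    return x,[np.linalg.norm(np.cross(x-ray(f,uv)[0],ray(f,uv)[1])) for f,uv in l]
def proj(f,x):
    K=f['camera_matrix'];M=R.from_euler('xyz',f['orientation']).as_matrix()
    c=M.T@(np.asarray(x,float)-f['position'])
    return np.array([K[0,0]*c[0]/-c[2]+K[0,2],K[1,1]*-c[1]/-c[2]+K[1,2]])
E
python3 - <<'E'
from h import *
import pickle
np.set_printoptions(precision=1,suppress=True)
fs=pickle.load(open('f0.pkl','rb'));S=fs['scene'];D=fs['side']
print('test tcp',proj(S,[289,-664,232]),proj(D,[289,-664,232]))
for uv in [(345,228.75),(331.25,280),(415.75,295),(420.5,238.75)]: print('board S',onz(S,uv,18))
for uv in [(277,228.75),(327.75,252.5),(237,282.5),(294.5,304.5)]: print('board D',onz(D,uv,18))
print('post base',onz(S,(200+0,0),18) if 0 else onz(S,(325+307/4,220+200/4),22),onz(D,(232+125/4,225+210/4),22))
print('knob',tri([(S,(245,223.7)),(D,(333,166.2))]))
# arm tip top, ring
print('armtip',tri([(S,(340+113/4,85+46/4)),(D,(230+(645-400)/4,130+38/4))]))
print('post top',tri([(S,(340+393/4,85+128/4)),(D,(230+(455-400)/4,130+143/4))]))
print('tube low',tri([(S,(340+98/4,85+307/4)),(D,(230+(656-400)/4,130+222/4))]))
print('tube top',tri([(S,(340+113/4,85+105/4)),(D,(230+(646-400)/4,130+75/4))]))
print('hook bottom',tri([(S,(340+98/4,85+410/4)),(D,(230+(655-400)/4,130+302/4))]))
#ears
print('ears S -', onz(S,(200+150/4,195+203/4),94), onz(S,(200+235/4,195+66/4),94))
print('ears D -', onz(D,(290+(505-400)/4,140+92/4),94), onz(D,(290+(632-400)/4,140+160/4),94))
for uv in [(80,130),(140,62)]: print('bail pts',onz(S,(200+uv[0]/4,195+uv[1]/4),94))
E
```

```text
test tcp [153.  132.8] [441.3  99. ]
board S [554.6  93.3  18. ]
board S [775.4  55.1  18. ]
board S [814.5 321.8  18. ]
board S [586.8 362.3  18. ]
board D [760.4  61.8  18. ]
board D [536.4 102.1  18. ]
board D [803.2 333.2  18. ]
board D [575.2 346.8  18. ]
post base [726.3 284.9  22. ] [720.8 284.8  22. ]
knob (array([ 633. , -244.4,  114.1]), [np.float64(0.18242444768831695), np.float64(0.1824244476882521)])
armtip (array([637.2, 138.9, 596.4]), [np.float64(1.7794650204902058), np.float64(1.7794650204901161)])
post top (array([720.1, 286.2, 599.6]), [np.float64(2.331322308974548), np.float64(2.331322308974627)])
tube low (array([638.1, 141.2, 400.4]), [np.float64(0.8041317784661817), np.float64(0.80413177846623)])
tube top (array([638.8, 140.3, 559. ]), [np.float64(0.23344998492811922), np.float64(0.23344998492801908)])
hook bottom (array([641.2, 147. , 306.6]), [np.float64(1.0129939652708555), np.float64(1.0129939652709685)])
ears S - [ 711.8 -255.4   94. ] [ 555.6 -215.6   94. ]
ears D - [ 710.7 -257.5   94. ] [ 557.1 -209.2   94. ]
bail pts [ 637.2 -334.3   94. ]
bail pts [ 555.2 -301.9   94. ]
```

```bash
python3 - <<'E'
from h import *
import pickle
np.set_printoptions(precision=1,suppress=True)
fs=pickle.load(open('f0.pkl','rb'));S=fs['scene'];D=fs['side']
for n,f,box in [('S',S,(200,195,300,270)),('D',D,(300,150,355,200))]:
    hsv=cv2.cvtColor(f['color'],cv2.COLOR_RGB2HSV); m=((hsv[:,:,1]<50)&(hsv[:,:,2]>175)).astype(np.uint8)
    x0,y0,x1,y1=box; mm=np.zeros_like(m); mm[y0:y1,x0:x1]=m[y0:y1,x0:x1]
    c=max(cv2.findContours(mm,cv2.RETR_EXTERNAL,cv2.CHAIN_APPROX_NONE)[0],key=cv2.contourArea)
    e=cv2.fitEllipse(cv2.convexHull(c)); print(n,e, onz(f,e[0],97))
    hull=cv2.convexHull(c)[:,0]; P=np.array([onz(f,p,97)[:2] for p in hull]); (cx,cy),r=cv2.minEnclosingCircle(P.astype(np.float32)); print(cx,cy,r)
    for z in (97,): 
        A=np.c_[2*P,np.ones(len(P))];s=np.linalg.lstsq(A,(P**2).sum(1),rcond=None)[0];print('circ',s[:2],np.sqrt(s[2]+s[0]**2+s[1]**2))
print('green1',onz(S,(252,174),120),onz(D,(391,176),120)); print('green2',onz(S,(289,274),120),onz(D,(272,186),120)); print('blue',onz(S,(160,226),120))
print('cup',onz(S,(313,197),85))
for uv in [(88,95),(80,130),(85,165),(110,190),(105,72),(140,62),(180,60),(215,63)]: print('bail',uv,onz(S,(200+uv[0]/4,195+uv[1]/4),100)[:2])
for uv in [(510,88),(540,65),(580,55),(615,62),(640,80),(655,110),(648,140),(632,160)]: print('bailD',uv,onz(D,(290+(uv[0]-400)/4,140+uv[1]/4),100)[:2])
E
```

```text
S ((245.9838104248047, 227.7849884033203), (31.34891700744629, 42.511131286621094), 75.87848663330078) [ 636.2 -243.4   97. ]
633.6449584960938 -243.82723999023438 72.96784210205078
circ [ 633.3 -243.7] 71.62340970750348
D ((332.5534973144531, 169.6883087158203), (25.03963279724121, 34.216251373291016), 90.58544158935547) [ 633.4 -240.6   97. ]
634.2125244140625 -242.42164611816406 71.91368865966797
circ [ 634.1 -242.1] 70.69724175238247
green1 [ 384.6 -271.8  120. ] [ 395.2 -263.2  120. ]
green2 [827.3 -67.2 120. ] [823.4 -57.4 120. ]
blue [ 663.4 -527.2  120. ]
cup [463.1 -30.1  85. ]
bail (88, 95) [ 602.3 -335.4]
bail (80, 130) [ 642.3 -331.6]
bail (85, 165) [ 679.9 -317. ]
bail (110, 190) [ 704.9 -289.3]
bail (105, 72) [ 574.4 -327.6]
bail (140, 62) [ 560.8 -299.4]
bail (180, 60) [ 556.5 -264.2]
bail (215, 63) [ 558.5 -232.2]
bailD (510, 88) [ 705.7 -259.2]
bailD (540, 65) [ 687.3 -301.4]
bailD (580, 55) [ 652.4 -329.3]
bailD (615, 62) [ 614.3 -331.5]
bailD (640, 80) [ 581.6 -314.6]
bailD (655, 110) [ 554.2 -278.2]
bailD (648, 140) [ 548.5 -235.5]
bailD (632, 160) [ 555.6 -203.9]
```

```bash
cat >> h.py <<'E'
def pose():
    s=telemetry.sense(); return np.array(s['eef_pos']),R.from_euler('xyz',s['ee_rot']),s
def Rt(a,t):
    # tool leaning: z=(sin t*u,-cos t), u=(cos a,sin a); x towards robot
    u=np.array([np.cos(a),np.sin(a),0]);k=np.array([0,0,1.])
    z=np.sin(t)*u-np.cos(t)*k; x=-np.cos(t)*u-np.sin(t)*k; y=np.cross(z,x)
    return R.from_matrix(np.c_[x,y,z])
def need(p,Rr):
    P,Q,s=pose()
    sh=Q.inv().apply(np.asarray(p,float)-P)/150; tu=(Q.inv()*Rr).as_rotvec()/np.radians(30)
    print('shift',sh.round(3),'turn',tu.round(3))
E
echo
```

Emit:
{"api": "carry_out", "payload": {
  "rows": [
    [[0.3,-0.17,-0.3],[0,0,-0.24]],
    [[0.6,-0.33,-0.5],[0,0,-0.48]],
    [[0.8,-0.45,-0.7],[0,0,-0.7]],
    [[0.9,-0.5,-0.7],[0,0,-0.9]],
    [[0.9,-0.5,-0.7],[0,0,-1]],
    [[0.9,-0.5,-0.7],[0,0,-1]]
  ],
  "fingers": -1,
  "newtons": 10
}}

```text
time: 0.65
eef_pos: [387.8, -538.3, 339.9]
ee_rot: [3.138, -0.002, 0.944]
wrist_force: [1.0, -0.3, 0.4]
width: 0.622
```

```bash
python3 - <<'E'
from h import *
print(pose()[0],pose()[1].as_euler('xyz'),pose()[2]['joints'])
need([540,-300,330],Rt(-0.272,0))
E
```

```text
[ 387.7884607  -538.31826777  339.897331  ] [ 3.13837569e+00 -1.95611391e-03  9.43524032e-01] [ 0.97106657  0.43460302 -0.16286284  1.6202654   0.07419923  1.09013945
  0.16166736]
shift [ 1.882 -0.111  0.069] turn [ 8.000e-03  3.000e-03 -3.679e+00]
```

Emit:
{"api": "carry_out", "payload": {
  "rows": [
    [[0.2,0,0],[0,0,-0.24]],
    [[0.45,0,0],[0,0,-0.48]],
    [[0.7,0,0],[0,0,-0.7]],
    [[0.9,-0.05,0],[0,0,-0.95]],
    [[0.95,-0.05,0],[0,0,-1]]
  ]
}}

```text
time: 1.07
eef_pos: [467.4, -413.9, 339.4]
ee_rot: [3.138, -0.003, 1.478]
wrist_force: [-0.6, -0.6, 0.5]
width: 0.258
```

Emit:
{"api": "carry_out", "payload": {
  "rows": [
    [[0.1,0.1,0],[0,0,-0.24]],
    [[0.2,0.3,0],[0,0,-0.48]],
    [[0.3,0.4,0],[0,0,-0.7]],
    [[0.4,0.6,0],[0,0,-0.95]],
    [[0.4,0.7,0],[0,0,-1]]
  ]
}}

```text
time: 1.48
eef_pos: [579.8, -361.9, 339.0]
ee_rot: [3.136, -0.002, 2.009]
wrist_force: [-0.8, 1.1, 0.5]
width: 0.006
```

```bash
python3 - <<'E'
from h import *
print(pose()[0],pose()[1].as_euler('xyz'),pose()[2]['joints'])
need([540,-300,330],Rt(-0.272,0.3))
need([540,-300,330],Rt(-0.272,0.))
E
```

```text
[ 579.81256247 -361.8892241   338.95207752] [ 3.13619640e+00 -2.34631929e-03  2.00915473e+00] [ 0.76820187  0.49281058 -0.45570643  1.56027665  0.22515146  1.13966685
  0.70395884]
shift [ 0.486 -0.066  0.06 ] turn [-0.235 -0.537 -1.632]
shift [ 0.486 -0.066  0.06 ] turn [ 0.012  0.    -1.643]
```

Emit:
{"api": "carry_out", "payload": {
  "rows": [
    [[0.1,0,0],[0,0,-0.24]],
    [[0.2,0,0],[0,0,-0.48]],
    [[0.3,0,0],[0,0,-0.7]],
    [[0.3,0,0],[0,0,-0.95]],
    [[0.3,0,0],[0,0,-1]]
  ]
}}

```text
time: 1.9
eef_pos: [559.6, -322.2, 338.0]
ee_rot: [3.137, -0.001, 2.537]
wrist_force: [0.2, -0.6, -0.2]
width: 0.006
```

```bash
python3 - <<'E'
from h import *
print(pose()[0],pose()[1].as_euler('xyz'),pose()[2]['joints'])
need([540,-300,330],Rt(-0.272,0.6))
need([540,-300,330],Rt(-0.272,0.3))
E
```

```text
[ 559.63077773 -322.15870333  338.02244346] [ 3.13654175e+00 -7.77524783e-04  2.53728810e+00] [ 0.83490717  0.46539377 -0.59977982  1.64239682  0.27949503  1.12104136
  1.12894953]
shift [0.192 0.047 0.054] turn [-0.181 -1.135 -0.618]
shift [0.192 0.047 0.054] turn [-0.085 -0.568 -0.631]
```

Emit:
{"api": "carry_out", "payload": {
  "rows": [
    [[0.05,0,0],[-0.03,-0.16,-0.1]],
    [[0.1,0.02,0],[-0.06,-0.36,-0.2]],
    [[0.15,0.04,0],[-0.09,-0.54,-0.3]],
    [[0.19,0.05,0],[-0.12,-0.72,-0.4]],
    [[0.19,0.05,0],[-0.15,-0.9,-0.5]],
    [[0.19,0.05,0],[-0.18,-1,-0.62]],
    [[0.19,0.05,0],[-0.18,-1,-0.62]]
  ]
}}

```text
time: 2.48
eef_pos: [536.7, -301.8, 336.0]
ee_rot: [3.13, 0.529, 2.863]
wrist_force: [0.0, -0.5, 0.6]
width: 0.008
```

```bash
python3 - <<'E'
from h import *
import pickle
print(pose()[0],pose()[1].as_euler('xyz'),pose()[2]['joints'])
need([540,-300,330],Rt(-0.272,0.6))
f=grab('wrist','w1'); pickle.dump(f,open('w1.pkl','wb')); print(f['position'],f['orientation'])
E
```

```text
[ 536.74809512 -301.80504449  335.97150383] [3.12979069 0.52850945 2.86256762] [ 1.08934867  0.27517844 -0.75285116  2.08112482  0.33365463  0.34564131
  1.41582156]
shift [0.005 0.017 0.043] turn [ 0.015 -0.136 -0.012]
[ 402.68241284 -266.76677657  432.15785083] [-0.79210649 -0.01001904  1.2973846 ]
```

View pics/w1.png

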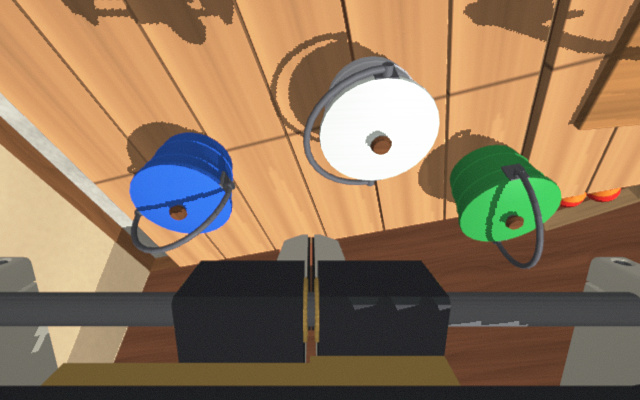

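```bash
python3 - <<'E'
import cv2
s=cv2.imread('pics/w1.png')
cv2.imwrite('pics/w1c.png',cv2.resize(s[45:200,290:450],None,fx=4,fy=3.75,interpolation=cv2.INTER_CUBIC))
E
```

```text
(no output)
```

View pics/w1c.png

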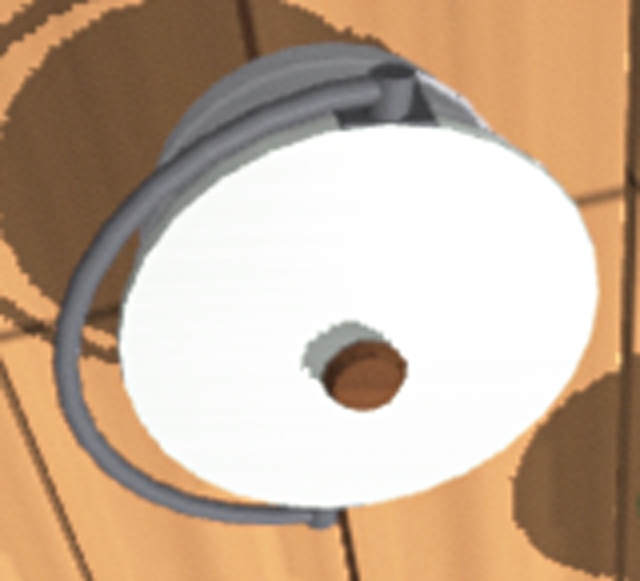

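```bash
python3 - <<'E'
from h import *
import pickle
np.set_printoptions(precision=1,suppress=True)
f=pickle.load(open('w1.pkl','rb'));fs=pickle.load(open('f0.pkl','rb'));S=fs['scene'];D=fs['side']
c=lambda x,y:(290+x/4,45+y/3.75)
print('ears',onz(f,c(395,90),94),onz(f,c(322,518),94), 'knob',onz(f,c(365,372),122), tri([(f,c(365,372)),(S,(245,223.7)),(D,(333,166.2))]))
C=np.array([634,-242.5]);
for a in (-0.22,-.27,-0.32):
  u=np.array([np.cos(a),np.sin(a)]);v=np.array([np.sin(a),-np.cos(a)])
  for phi in (1.25,1.35,1.45,1.55):
    n=np.r_[np.cos(phi)*v*1,0]; # plane spanned by u and w=(sin phi v, cos phi)
    w=np.r_[np.sin(phi)*v,np.cos(phi)]; U=np.r_[u,0]; N=np.cross(U,w); O=np.r_[C,94]
    out=[]
    for F,pts in [(f,[c(110,240),c(75,290),c(64,350),c(75,410),c(110,460),c(160,495),c(170,175),c(250,120)]),(S,[(200+x/4,195+y/4) for x,y in [(88,95),(80,130),(85,165),(105,72),(110,190)]]),(D,[(290+(x-400)/4,140+y/4) for x,y in[(540,65),(580,55),(615,62),(640,80),(655,110)]])]:
        q=[]
        for uv in pts:
            p,d=ray(F,uv);X=p+d*((O-p)@N)/(d@N)-O; q.append(np.hypot(X@U/80,X@w/90))
        out.append(np.array(q)*90-90)
    print(a,phi,*[ '%.1f/%.1f'%(o.mean(),o.std()) for o in out])
E
```

```text
ears [ 561.5 -221.4   94. ] [ 719.1 -263.1   94. ] knob [ 635.1 -242.6  122. ] (array([ 635. , -242.6,  117.8]), [np.float64(2.622877895210045), np.float64(1.0601832607600892), np.float64(3.077050874840423)])
-0.22 1.25 1.6/2.1 2.6/3.7 -6.4/6.7
-0.22 1.35 -0.1/1.2 3.1/2.5 -4.0/4.9
-0.22 1.45 -0.9/3.6 4.7/3.8 -0.7/2.9
-0.22 1.55 -0.7/6.3 7.4/7.1 3.9/1.6
-0.27 1.25 1.9/1.8 2.5/3.6 -6.3/6.3
-0.27 1.35 0.1/1.5 3.2/2.3 -3.9/4.5
-0.27 1.45 -0.8/4.0 4.7/3.5 -0.6/2.5
-0.27 1.55 -0.7/6.7 7.5/6.7 4.0/1.5
-0.32 1.25 2.1/1.5 2.5/3.5 -6.1/6.0
-0.32 1.35 0.3/1.8 3.2/2.2 -3.8/4.2
-0.32 1.45 -0.6/4.4 4.8/3.2 -0.5/2.2
-0.32 1.55 -0.6/7.1 7.6/6.4 4.0/1.5
```

```bash
cat >> h.py <<'E'
C=np.array([636,-242.5,94.]); A=-0.26
U=np.array([np.cos(A),np.sin(A),0]); V=np.array([np.sin(A),-np.cos(A),0]); Z=np.array([0,0,1.])
def bailpt(phi,x=-42,r=77): return C+x*U+r*(np.sin(phi)*V+np.cos(phi)*Z)
E
python3 - <<'E'
from h import *
Q=Rt(0.24,0.65); M=Q.as_matrix(); d=M[:,2]; n=-M[:,0]
B=bailpt(1.37); T=B-(11.5+12)*n+3*d
print(B,T,d,n)
need(T-120*d,Q); need(T,Q)
E
```

```text
[ 576.01414242 -304.61956323  109.35762852] [ 559.60590305 -308.63493347   92.74749659] [ 0.58784054  0.1438544  -0.7960838 ] [0.77326642 0.18923121 0.60518641]
shift [ 0.73  -0.254  0.717] turn [-0.529 -0.224 -0.833]
shift [ 0.688 -0.022  1.481] turn [-0.529 -0.224 -0.833]
```

Emit:
{"api": "carry_out", "payload": {
  "rows": [
    [[0,-0.05,0],[-0.1,-0.04,-0.16]],
    [[0.1,-0.1,0],[-0.2,-0.09,-0.33]],
    [[0.2,-0.15,0.05],[-0.3,-0.13,-0.5]],
    [[0.4,-0.2,0.2],[-0.4,-0.18,-0.67]],
    [[0.6,-0.25,0.4],[-0.5,-0.22,-0.8]],
    [[0.73,-0.25,0.5],[-0.53,-0.22,-0.83]],
    [[0.73,-0.25,0.6],[-0.53,-0.22,-0.83]]
  ]
}}

```text
time: 3.12
eef_pos: [476.4, -325.2, 197.2]
ee_rot: [3.125, 0.643, -2.919]
wrist_force: [-0.4, 0.9, -0.5]
width: 0.007
```

```bash
python3 - <<'E'
from h import *
Q=Rt(0.24,0.65); M=Q.as_matrix(); d=M[:,2]; n=-M[:,0]
B=bailpt(1.37); T=B-(11.5+12)*n+3*d
print(pose()[0],pose()[2]['joints'])
need(T-120*d,Q); need(T,Q)
grab('side','s2');grab('scene','c2')
a=cv2.imread('pics/s2.png')[80:240,260:540];b=cv2.imread('pics/c2.png')[100:290,120:400]
cv2.imwrite('pics/m2.png',np.vstack([cv2.resize(a,None,fx=1.8,fy=1.8),cv2.resize(b,None,fx=1.8,fy=1.6)]))
E
```

```text
[ 476.350416   -325.22577908  197.23262631] [ 1.50153543  0.66705604 -1.04228088  2.22045542  0.44212376  0.1337301
  2.06533459]
shift [-0.03  -0.025  0.096] turn [ 0.011 -0.014 -0.026]
shift [-0.035 -0.029  0.896] turn [ 0.011 -0.014 -0.026]
```

View pics/m2.png

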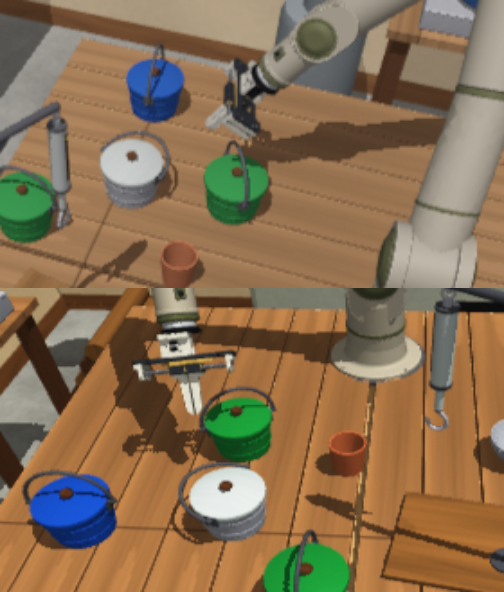

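Emit:
{"api": "carry_out", "payload": {
  "rows": [
    [[-0.03,-0.03,0.15],[0,0,0]],
    [[-0.03,-0.03,0.3],[0,0,0]],
    [[-0.03,-0.03,0.45],[0,0,0]],
    [[-0.03,-0.03,0.6],[0,0,0]]
  ]
}}

```text
time: 3.55
eef_pos: [513.2, -322.4, 161.8]
ee_rot: [3.131, 0.633, -2.913]
wrist_force: [-0.7, -0.4, -0.5]
width: 0.004
```

```bash
python3 - <<'E'
from h import *
Q=Rt(0.24,0.65); M=Q.as_matrix(); d=M[:,2]; n=-M[:,0]
B=bailpt(1.37); T=B-(11.5+12)*n+3*d
print(pose()[0],pose()[2]['joints'])
need(T,Q)
f=grab('wrist','w2')
E
```

```text
[ 513.19753143 -322.36626223  161.79234687] [ 1.39466851  0.73951445 -0.99853381  2.19874895  1.14834975  0.12235917
  1.35682013]
shift [0.013 0.013 0.562] turn [ 0.007 -0.032 -0.017]
```

View pics/w2.png

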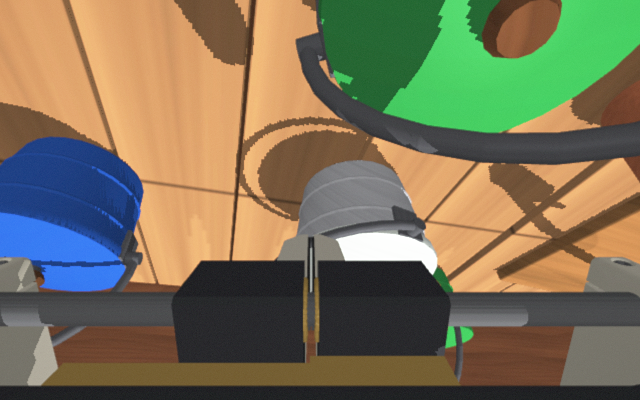

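```bash
python3 - <<'E'
from h import *
P=pose()[0]
for q in [(0.24,0.5),(0.5,.55),(.7,.6)]:
    print(q); need(P,Rt(*q))
E
```

```text
(0.24, 0.5)
shift [0. 0. 0.] turn [ 0.01   0.254 -0.016]
(0.5, 0.55)
shift [0. 0. 0.] turn [-0.267  0.159 -0.428]
(0.7, 0.6)
shift [0. 0. 0.] turn [-0.499  0.065 -0.733]
```

Emit:
{"api": "carry_out", "payload": {
  "rows": [
    [[0,0,0],[-0.06,0.04,-0.1]],
    [[0,0,0],[-0.12,0.08,-0.2]],
    [[0,0,0],[-0.18,0.12,-0.3]],
    [[0,0,0],[-0.27,0.16,-0.43]],
    [[0,0,0],[-0.27,0.16,-0.43]]
  ]
}}

```text
time: 4.02
eef_pos: [515.4, -323.4, 161.9]
ee_rot: [3.141, 0.551, -2.637]
wrist_force: [0.8, -0.2, 0.1]
width: 0.001
```

```bash
python3 - <<'E'
from h import *
P=pose()[0]; print(P,pose()[2]['joints'])
for q in [(0.5,.55),(.7,.6)]:
    print(q); need(P,Rt(*q))
E
```

```text
[ 515.39206649 -323.35804667  161.91712183] [ 1.49367846  0.91287059 -1.26768921  2.0644384   0.86560682  0.5135954
  1.889887  ]
(0.5, 0.55)
shift [0. 0. 0.] turn [0.006 0.002 0.008]
(0.7, 0.6)
shift [0. 0. 0.] turn [-0.202 -0.093 -0.313]
```

```bash
python3 - <<'E'
from h import *
Q=Rt(0.5,0.55); M=Q.as_matrix(); d=M[:,2]; n=-M[:,0]
B=bailpt(1.37); T=B-(11.5+12)*n+3*d
print(B,T,d,n)
need(T-40*d,Q);need(T,Q)
E
```

```text
[ 576.01414242 -304.61956323  109.35762852] [ 559.80847064 -313.47276208   94.51690507] [ 0.4587012   0.25058961 -0.85252452] [0.74816065 0.40872203 0.52268723]
shift [-0.013 -0.085  0.269] turn [0.006 0.002 0.008]
shift [-0.013 -0.086  0.535] turn [0.006 0.002 0.008]
```

Emit:
{"api": "carry_out", "payload": {
  "rows": [
    [[0,-0.05,0.1],[0,0,0]],
    [[0,-0.08,0.2],[0,0,0]],
    [[0,-0.09,0.27],[0,0,0]],
    [[0,-0.09,0.36],[0,0,0]],
    [[0,-0.09,0.45],[0,0,0]],
    [[0,-0.09,0.53],[0,0,0]],
    [[0,-0.09,0.53],[0,0,0]]
  ]
}}

```text
time: 4.6
eef_pos: [558.7, -313.6, 93.5]
ee_rot: [3.139, 0.55, -2.638]
wrist_force: [0.1, 0.6, 0.1]
width: 0.0
```

```bash
python3 - <<'E'
from h import *
Q=Rt(0.5,0.55); M=Q.as_matrix(); d=M[:,2]; n=-M[:,0]
B=bailpt(1.37); T=B-(11.5+12)*n+3*d
print(pose()[0],pose()[2]['joints']); need(T,Q)
import pickle
fs={k:grab(k,k[0]+'3') for k in('side','scene','wrist')}; pickle.dump(fs,open('f3.pkl','wb'))
a=cv2.imread('pics/s3.png')[120:220,290:430];b=cv2.imread('pics/s3.png'); c=cv2.imread('pics/s3.png')
b=fs['scene']['color'][180:280,180:320,::-1]
cv2.imwrite('pics/m3.png',np.vstack([cv2.resize(a,None,fx=4,fy=3),cv2.resize(b,None,fx=4,fy=3)]))
E
```

```text
[ 558.70110298 -313.57410934   93.45809387] [ 1.33607551  0.95981522 -1.09245795  2.04857436  1.00508815  0.38383089
  1.77081797]
shift [-0.009 -0.003 -0.002] turn [0.008 0.001 0.005]
```

View pics/m3.png

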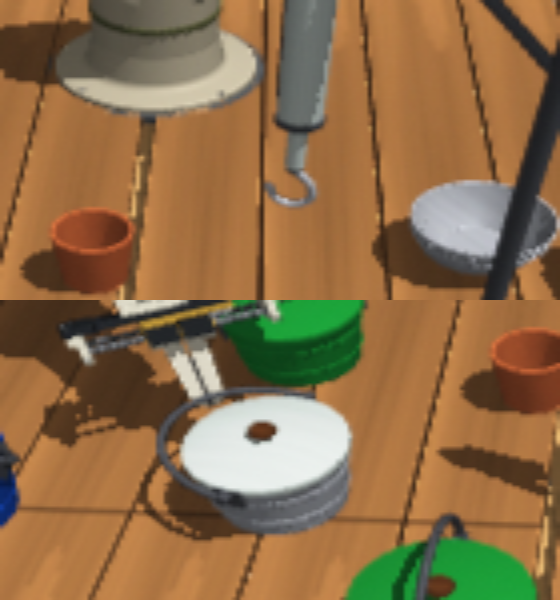

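View pics/w3.png

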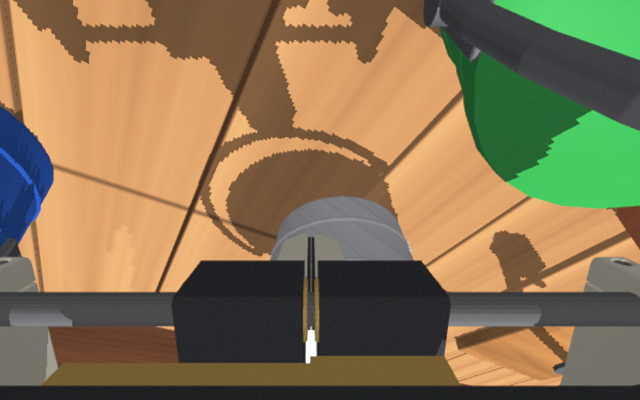

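```bash
python3 - <<'E'
from h import *
P,Q,_=pose(); M=Q.as_matrix()
for phi in np.arange(1.37,-0.05,-0.1):
    print(round(phi,2),(M.T@(bailpt(phi)-bailpt(1.37))/150).round(3))
E
```

```text
1.37 [0. 0. 0.]
1.27 [-0.034  0.009 -0.038]
1.17 [-0.069  0.022 -0.072]
1.07 [-0.107  0.038 -0.104]
0.97 [-0.145  0.058 -0.131]
0.87 [-0.185  0.08  -0.155]
0.77 [-0.225  0.105 -0.174]
0.67 [-0.266  0.133 -0.189]
0.57 [-0.306  0.163 -0.199]
0.47 [-0.345  0.195 -0.205]
0.37 [-0.384  0.229 -0.206]
0.27 [-0.421  0.264 -0.202]
0.17 [-0.457  0.301 -0.193]
0.07 [-0.49   0.337 -0.18 ]
-0.03 [-0.521  0.374 -0.162]
```

Emit:
{"api": "carry_out", "payload": {
  "rows": [
    [[-0.02,0,-0.02],[0,0,0]],
    [[-0.035,0.01,-0.04],[0,0,0]],
    [[-0.05,0.015,-0.055],[0,0,0]],
    [[-0.07,0.02,-0.07],[0,0,0]],
    [[-0.09,0.03,-0.09],[0,0,0]],
    [[-0.11,0.04,-0.105],[0,0,0]],
    [[-0.125,0.05,-0.12],[0,0,0]],
    [[-0.145,0.06,-0.13],[0,0,0]],
    [[-0.165,0.07,-0.145],[0,0,0]],
    [[-0.185,0.08,-0.155],[0,0,0]]
  ]
}}

```text
time: 5.58
eef_pos: [562.3, -298.8, 129.4]
ee_rot: [3.141, 0.55, -2.638]
wrist_force: [-3.9, -2.0, 1.4]
width: 0.004
```

```bash
cat >> h.py <<'E'
def two(name,bs=(180,280,180,320),bd=(120,220,270,410)):
    S=viewer.grab_frame('scene');D=viewer.grab_frame('side')
    a=S['color'][bs[0]:bs[1],bs[2]:bs[3],::-1];b=D['color'][bd[0]:bd[1],bd[2]:bd[3],::-1]
    a=cv2.resize(a,(560,300),interpolation=cv2.INTER_CUBIC);b=cv2.resize(b,(560,300),interpolation=cv2.INTER_CUBIC)
    cv2.imwrite('pics/'+name+'.png',np.vstack([a,b])); return S,D
E
python3 - <<'E'
from h import *
two('t4'); print(pose()[2])
E
```

```text
{'time': 5.6833, 'joints': array([ 1.34549165,  0.91812464, -1.15346899,  2.05006181,  0.95160383,
        0.42338819,  1.77055572]), 'joint_vel': array([ 0.00089315,  0.00616107,  0.01236302, -0.00056875,  0.00630138,
        0.00251721,  0.00405066]), 'tau': array([-2.59416081e+00, -6.76136327e+01, -2.25198680e+01, -1.31958255e+01,
       -4.01047971e-01, -3.07044536e+00, -5.54265431e-02]), 'eef_pos': array([ 562.86211933, -298.4129018 ,  129.90380817]), 'ee_rot': array([-3.14120689,  0.55117747, -2.63644439]), 'wrist_force': array([-3.92496699, -3.331276  ,  1.57323494]), 'wrist_torque': array([-0.68213454,  0.89105226, -0.01452973]), 'width': 0.0048638059534916005}
```

View pics/t4.png

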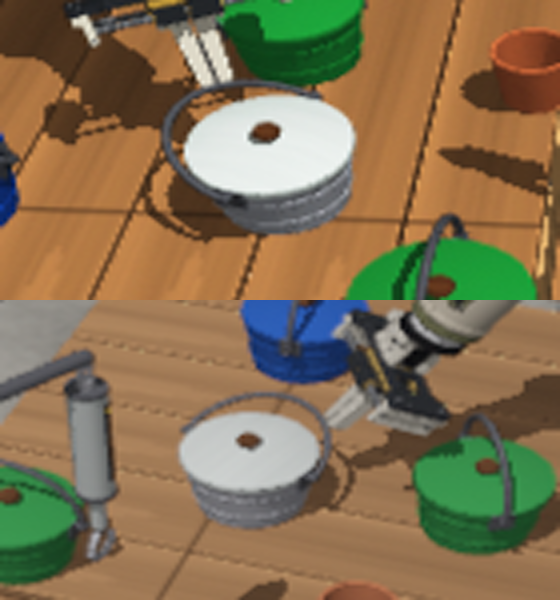

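```bash
python3 - <<'E'
from h import *
two('t5',(195,245,210,290),(140,200,305,385))
f=grab('wrist','w5')
E
```

```text
(no output)
```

View pics/t5.png

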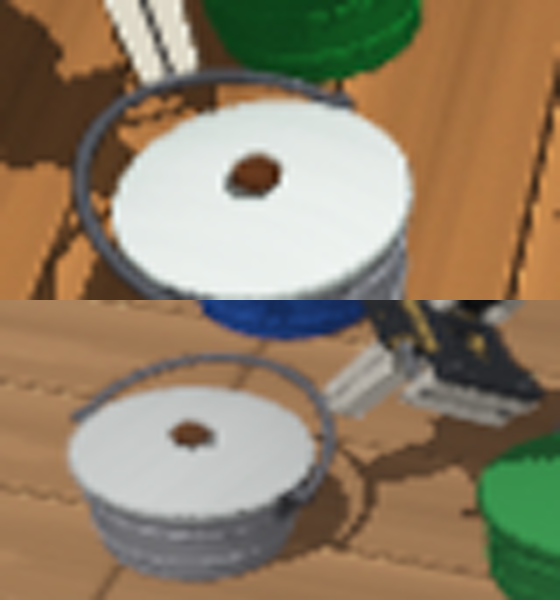

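View pics/w5.png

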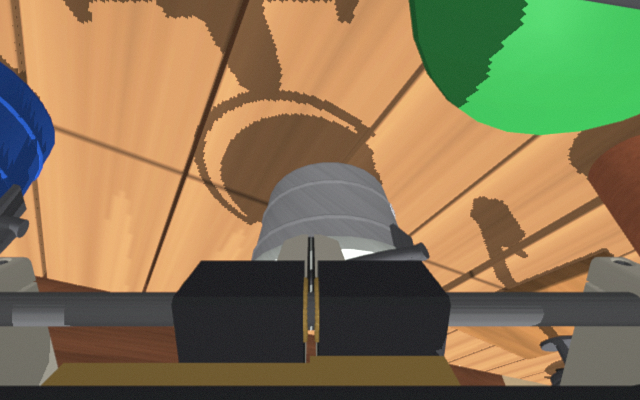

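```bash
cat >> h.py <<'E'
def lid(f,box,z=97):
    hsv=cv2.cvtColor(f['color'],cv2.COLOR_RGB2HSV); m=((hsv[:,:,1]<50)&(hsv[:,:,2]>175)).astype(np.uint8)
    x0,y0,x1,y1=box; mm=np.zeros_like(m); mm[y0:y1,x0:x1]=m[y0:y1,x0:x1]
    c=max(cv2.findContours(mm,cv2.RETR_EXTERNAL,cv2.CHAIN_APPROX_NONE)[0],key=cv2.contourArea)
    P=np.array([onz(f,p,z)[:2] for p in cv2.convexHull(c)[:,0]])
    s=np.linalg.lstsq(np.c_[2*P,np.ones(len(P))],(P**2).sum(1),rcond=None)[0];return s[:2],np.sqrt(s[2]+s[0]**2+s[1]**2)
def bailfit(sets,O,a):
    u=np.array([np.cos(a),np.sin(a),0]);v=np.array([np.sin(a),-np.cos(a),0])
    for phi in np.arange(-0.3,1.6,0.1):
        w=np.sin(phi)*v+np.cos(phi)*Z; N=np.cross(u,w); o=[]
        for F,pts in sets:
            q=[]
            for uv in pts:
                p,d=ray(F,uv);X=p+d*((O-p)@N)/(d@N)-O; q.append(np.hypot(X@u/80,X@w/90))
            o.append(np.array(q)*90-90)
        if max(abs(x.mean())+x.std() for x in o)<25: print(round(phi,2),*['%.1f/%.1f'%(x.mean(),x.std()) for x in o])
E
python3 - <<'E'
from h import *
np.set_printoptions(precision=1,suppress=True)
S=viewer.grab_frame('scene');D=viewer.grab_frame('side')
print(lid(S,(200,195,300,270)),lid(D,(300,150,355,200)))
sp=[(210+x/7,195+y/6) for x,y in[(80,190),(84,150),(108,115),(150,90),(215,76),(270,77)]]
dp=[(305+x/7,140+y/5) for x,y in[(80,113),(130,77),(200,58),(260,64),(305,90),(330,125),(327,160)]]
bailfit([(S,sp),(D,dp)],C,A)
E
```

```text
(array([ 633.5, -240.3]), np.float64(72.97340279056262)) (array([ 636.5, -240.3]), np.float64(71.3819858762929))
0.5 4.4/14.4 -0.1/10.5
0.6 0.9/11.2 -1.9/9.5
0.7 -1.5/8.3 -3.1/8.5
0.8 -2.9/5.9 -3.8/7.6
0.9 -3.5/3.9 -4.1/6.5
1.0 -3.3/2.7 -4.0/5.4
1.1 -2.3/2.7 -3.5/4.1
1.2 -0.4/3.7 -2.5/2.6
1.3 2.3/5.0 -0.8/1.7
1.4 6.1/6.4 1.5/3.0
1.5 11.1/7.9 4.7/5.9
```

Emit:
{"api": "carry_out", "payload": {
  "rows": [
    [[0.08,0,0],[0,0,0]],
    [[0.16,0,-0.05],[0,0,0]],
    [[0.2,0,-0.2],[0,0,0]],
    [[0.2,0,-0.4],[0,0,0]],
    [[0.2,0,-0.6],[0,0,0]],
    [[0.2,0,-0.7],[0,0,0]]
  ]
}}

```text
time: 6.43
eef_pos: [491.3, -338.6, 204.5]
ee_rot: [3.142, 0.553, -2.638]
wrist_force: [0.4, -0.1, 0.8]
width: 0.006
```

```bash
sed -i 's/C=np.array(\[636,-242.5,94.\])/C=np.array([636,-240.5,94.])/' h.py; python3 - <<'E'
from h import *
print(pose()[0],pose()[2]['joints'],pose()[2]['wrist_force'])
B=bailpt(1.18,0,90); print(B)
need(B+[0,0,80],Rt(A,0.4))
E
```

```text
[ 491.34459554 -338.61094102  204.51540196] [ 1.56661447  0.83269688 -1.28112509  2.04392894  0.64146125  0.54293345
  2.1042503 ] [ 0.39937168 -0.13812681  0.76624693]
[ 614.60715984 -320.91769857  128.28323419]
shift [-0.674 -0.293  0.387] turn [0.67  0.278 1.297]
```

Emit:
{"api": "carry_out", "payload": {
  "rows": [
    [[-0.1,-0.05,0],[0.1,0.04,0.18]],
    [[-0.2,-0.1,0],[0.2,0.08,0.36]],
    [[-0.3,-0.15,0],[0.28,0.12,0.54]],
    [[-0.4,-0.2,0.05],[0.36,0.16,0.72]],
    [[-0.5,-0.24,0.1],[0.46,0.2,0.9]],
    [[-0.5,-0.24,0.1],[0.5,0.21,1]]
  ],
  "fingers": -0.35
}}

```text
time: 6.93
eef_pos: [576.4, -332.0, 233.9]
ee_rot: [3.122, 0.441, 3.052]
wrist_force: [0.7, 0.0, 0.5]
width: 0.318
```

```bash
python3 - <<'E'
from h import *
print(pose()[0],pose()[2]['joints'],pose()[2]['width'])
B=bailpt(1.18,0,90); 
need(B+[0,0,80],Rt(A,0.4))
E
```

```text
[ 576.40192958 -332.00594067  233.93882892] [ 1.10159189  0.53685249 -0.81319569  2.00754016  0.60373993  0.38093753
  1.4078246 ] 0.3179213664125431
shift [-0.151  0.091  0.262] turn [0.17  0.075 0.299]
```

Emit:
{"api": "carry_out", "payload": {
  "rows": [
    [[-0.08,0.05,0.1],[0.08,0.04,0.15]],
    [[-0.15,0.09,0.2],[0.17,0.08,0.3]],
    [[-0.15,0.09,0.26],[0.17,0.08,0.3]],
    [[-0.15,0.09,0.26],[0.17,0.08,0.3]]
  ]
}}

```text
time: 7.27
eef_pos: [616.7, -317.3, 207.4]
ee_rot: [3.14, 0.397, 2.886]
wrist_force: [0.3, 0.4, -0.2]
width: 0.33
```

```bash
python3 - <<'E'
from h import *
print(pose()[0],pose()[2]['joints'])
B=bailpt(1.18,0,90); 
need(B+[0,0,30],Rt(A,0.4));need(B+[0,0,0],Rt(A,0.4))
two('t6',(160,260,190,330)); grab('wrist','w6')
E
```

```text
[ 616.68136176 -317.28023977  207.40774406] [ 0.80762542  0.53137586 -0.55149299  1.98051817  0.66626908  0.36312263
  1.10205027]
shift [ 0.133 -0.027  0.299] turn [ 0.006 -0.005  0.008]
shift [ 0.211 -0.028  0.484] turn [ 0.006 -0.005  0.008]
```

View pics/t6.png

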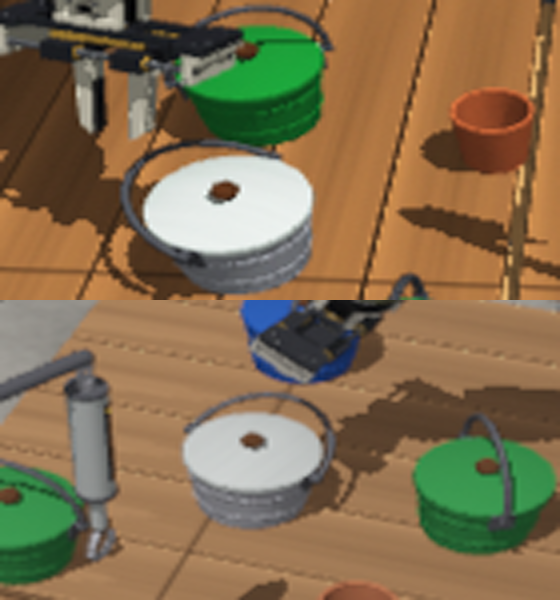

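View pics/w6.png

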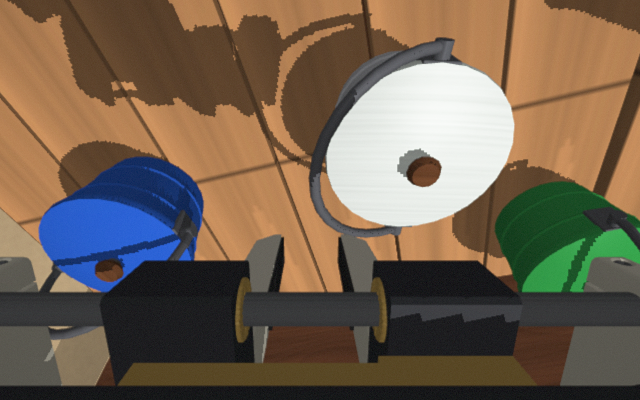

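```bash
python3 - <<'E'
from h import *
np.set_printoptions(precision=1,suppress=True)
W=viewer.grab_frame('wrist');S=viewer.grab_frame('scene');D=viewer.grab_frame('side')
print(lid(W,(300,40,530,240)),lid(S,(200,195,300,270)),lid(D,(300,150,355,200)))
wp=[(330,120),(320,145),(314,170),(316,198),(328,218),(350,230),(380,74),(352,92)]
sp=[(190+x/4,160+y/3) for x,y in[(128,190),(130,172),(150,155),(190,144),(240,147)]]
dp=[(270+x/4,120+y/3) for x,y in[(190,130),(210,110),(250,97),(290,99),(318,118),(332,140),(328,160)]]
bailfit([(W,wp),(S,sp),(D,dp)],C,A)
im=cv2.imread('pics/w6.png')
for phi in (1.1,1.2):
  for t in np.linspace(0,np.pi,25):
    x=proj(W,C+80*np.cos(t)*U+90*np.sin(t)*(np.sin(phi)*V+np.cos(phi)*Z)); cv2.circle(im,tuple(int(round(k)) for k in x),1,(0,0,255) if phi<1.15 else (0,255,255),-1)
cv2.imwrite('pics/w6b.png',cv2.resize(im[20:260,280:540],None,fx=2.3,fy=2.3))
E
```

```text
(array([ 639.4, -239.7]), np.float64(72.7039406995118)) (array([ 632.8, -241.4]), np.float64(72.14994435216377)) (array([ 633.5, -240.3]), np.float64(70.90229045354272))
0.9 13.7/8.9 -2.8/3.7 -3.7/8.6
1.0 7.2/5.5 -2.6/1.7 -3.6/7.5
1.1 2.8/2.5 -1.6/1.2 -3.1/6.3
1.2 -0.1/1.6 0.3/2.5 -2.2/5.2
1.3 -1.8/4.1 3.2/4.1 -0.8/4.6
1.4 -2.6/6.8 7.2/5.7 1.3/5.0
1.5 -2.5/9.4 12.4/7.3 4.3/7.0
```

View pics/w6b.png

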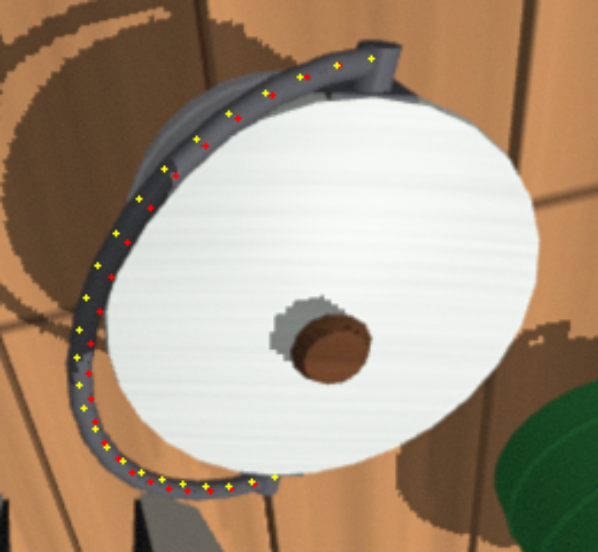

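Emit:
{"api": "carry_out", "payload": {
  "rows": [
    [[0.06,-0.02,0.1],[0,0,0]],
    [[0.13,-0.03,0.2],[0,0,0]],
    [[0.13,-0.03,0.3],[0,0,0]],
    [[0.17,-0.03,0.39],[0,0,0]],
    [[0.21,-0.03,0.48],[0,0,0]],
    [[0.21,-0.03,0.48],[0,0,0]]
  ]
}}

```text
time: 8.07
eef_pos: [608.8, -327.3, 127.2]
ee_rot: [3.14, 0.393, 2.877]
wrist_force: [-1.0, 0.8, -0.3]
width: 0.327
```

```bash
python3 - <<'E'
from h import *
print(pose()[0],pose()[2]['wrist_force'])
B=bailpt(1.17,0,90); 
need(B+[0,0,0],Rt(A,0.4))
two('t7',(180,260,190,300),(130,210,290,400)); grab('wrist','w7')
E
```

```text
[ 608.82385046 -327.26323079  127.23968669] [-1.04767917  0.75153926 -0.33670106]
shift [-0.029  0.053 -0.001] turn [-0.001 -0.013 -0.008]
```

View pics/t7.png

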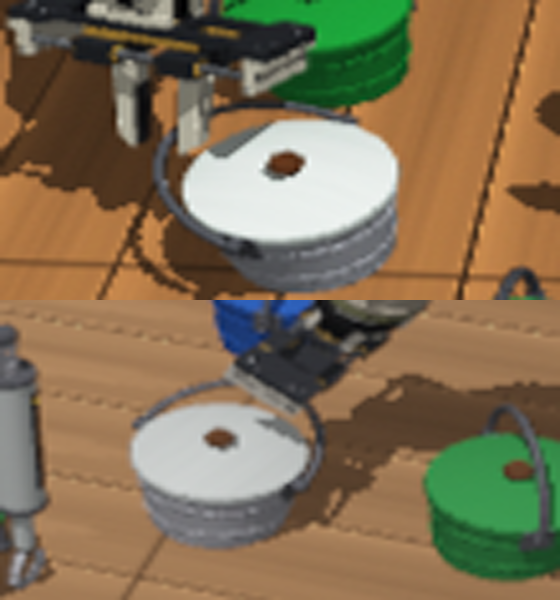

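View pics/w7.png

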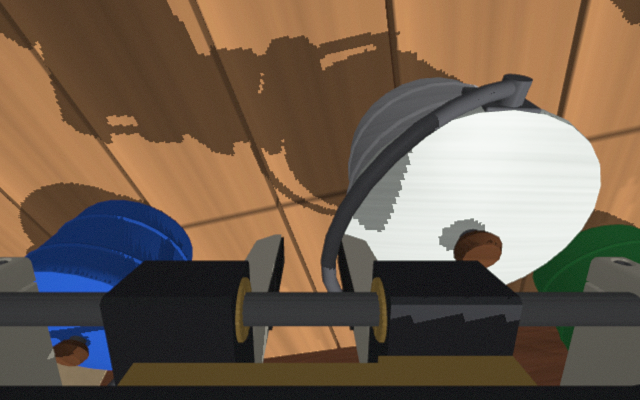

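Emit:
{"api": "carry_out", "payload": {
  "rows": [
    [[-0.015,0.025,0],[0,0,0]],
    [[-0.03,0.05,0],[0,0,0]],
    [[-0.03,0.05,0],[0,0,0]]
  ]
}}

```text
time: 8.47
eef_pos: [617.9, -320.6, 133.5]
ee_rot: [3.141, 0.4, 2.878]
wrist_force: [1.0, 0.1, 0.0]
width: 0.324
```

Emit:
{"api": "carry_out", "payload": {
  "rows": [
    [[0,0,0],[0,0,0]],
    [[0,0,0],[0,0,0]],
    [[0,0,0],[0,0,0]],
    [[0,0,0],[0,0,0]]
  ],
  "fingers": -1,
  "newtons": 4
}}

```text
time: 8.8
eef_pos: [617.9, -320.3, 133.5]
ee_rot: [3.14, 0.399, 2.879]
wrist_force: [1.0, 0.7, -0.7]
width: 0.091
```

```bash
python3 - <<'E'
from h import *
print(pose()[0],pose()[2]['wrist_force'],pose()[2]['width']*93)
P,Q,_=pose(); M=Q.as_matrix()
B=bailpt(1.17,0,90); need(B,Rt(A,.4))
S,D=two('t8',(180,260,190,300),(130,210,290,400)); grab('wrist','w8')
print(lid(S,(200,195,300,270)),lid(D,(300,150,355,200)))
E
```

```text
[ 617.89841812 -320.33052319  133.52396443] [ 0.98749508  0.70200241 -0.71432809] 8.448435627166166
shift [ 0.03  -0.007  0.019] turn [ 0.    -0.001 -0.005]
(array([ 632.70983344, -241.64938316]), np.float64(71.76146425358831)) (array([ 634.68323449, -239.96343901]), np.float64(70.61178457658373))
```

View pics/t8.png

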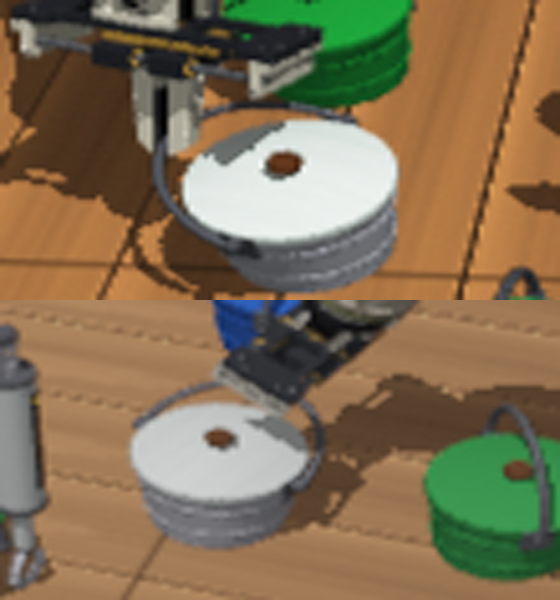

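View pics/w8.png

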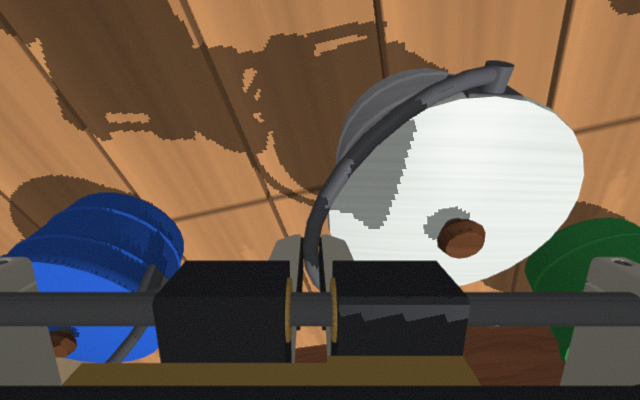

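```bash
python3 - <<'E'
from h import *
P,Q,_=pose(); M=Q.as_matrix()
for phi in np.arange(1.17,-0.05,-0.09):
    print(round(phi,2),(M.T@(bailpt(phi,0,90)-bailpt(1.17,0,90))/150).round(3))
E
```

```text
1.17 [0. 0. 0.]
1.08 [-0.019  0.023 -0.045]
0.99 [-0.037  0.051 -0.088]
0.9 [-0.054  0.083 -0.128]
0.81 [-0.07   0.118 -0.165]
0.72 [-0.084  0.157 -0.2  ]
0.63 [-0.097  0.199 -0.231]
0.54 [-0.108  0.244 -0.258]
0.45 [-0.118  0.292 -0.282]
0.36 [-0.126  0.342 -0.302]
0.27 [-0.133  0.393 -0.317]
0.18 [-0.137  0.445 -0.328]
0.09 [-0.14   0.499 -0.335]
-0.0 [-0.141  0.553 -0.337]
```

Emit:
{"api": "carry_out", "payload": {
  "rows": [
    [[-0.01,0.012,-0.022],[0,0,0]],
    [[-0.02,0.023,-0.045],[0,0,0]],
    [[-0.028,0.036,-0.067],[0,0,0]],
    [[-0.037,0.05,-0.088],[0,0,0]],
    [[-0.045,0.067,-0.11],[0,0,0]],
    [[-0.054,0.083,-0.13],[0,0,0]],
    [[-0.062,0.1,-0.147],[0,0,0]],
    [[-0.07,0.118,-0.165],[0,0,0]],
    [[-0.077,0.138,-0.183],[0,0,0]],
    [[-0.084,0.157,-0.2],[0,0,0]]
  ]
}}

```text
time: 9.78
eef_pos: [624.2, -297.9, 166.7]
ee_rot: [3.141, 0.4, 2.878]
wrist_force: [1.3, -3.0, 1.9]
width: 0.087
```

```bash
python3 - <<'E'
from h import *
print(pose()[0],pose()[2]['wrist_force'],pose()[2]['width']*93)
P,Q,_=pose(); M=Q.as_matrix()
S,D=two('t9',(170,260,190,300),(120,210,290,400))
print(lid(S,(200,195,300,270)),lid(D,(300,150,355,200)))
for phi in np.arange(.72,-0.05,-0.09):
    print(round(phi,2),(M.T@(bailpt(phi,0,90)-bailpt(.72,0,90))/150).round(3))
E
```

```text
[ 624.2307067  -297.87865165  166.70290615] [ 1.29980147 -3.00305331  1.86547958] 8.059075453019405
(array([ 633.52052677, -239.68086262]), np.float64(70.80123480287418)) (array([ 634.60452922, -239.54911155]), np.float64(70.40591842603212))
0.72 [0. 0. 0.]
0.63 [-0.013  0.042 -0.031]
0.54 [-0.024  0.087 -0.059]
0.45 [-0.034  0.135 -0.082]
0.36 [-0.042  0.184 -0.102]
0.27 [-0.049  0.236 -0.117]
0.18 [-0.053  0.288 -0.128]
0.09 [-0.056  0.342 -0.135]
0.0 [-0.057  0.396 -0.137]
```

View pics/t9.png

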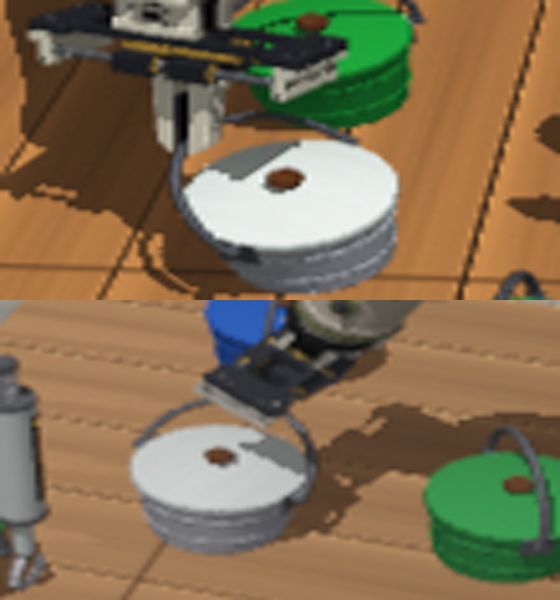

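Emit:
{"api": "carry_out", "payload": {
  "rows": [
    [[-0.007,0.02,-0.015],[0,0,0]],
    [[-0.013,0.042,-0.031],[0,0,0]],
    [[-0.019,0.065,-0.045],[0,0,0]],
    [[-0.024,0.087,-0.059],[0,0,0]],
    [[-0.03,0.11,-0.07],[0,0,0]],
    [[-0.034,0.135,-0.082],[0,0,0]],
    [[-0.038,0.16,-0.092],[0,0,0]],
    [[-0.042,0.184,-0.102],[0,0,0]],
    [[-0.046,0.21,-0.11],[0,0,0]],
    [[-0.049,0.236,-0.117],[0,0,0]]
  ]
}}

```text
time: 10.72
eef_pos: [633.7, -262.8, 186.1]
ee_rot: [3.141, 0.401, 2.879]
wrist_force: [3.1, -1.8, -0.4]
width: 0.083
```

Emit:
{"api": "carry_out", "payload": {
  "rows": [
    [[-0.002,0.026,-0.006],[0,0,0]],
    [[-0.004,0.052,-0.011],[0,0,0]],
    [[-0.006,0.08,-0.015],[0,0,0]],
    [[-0.007,0.106,-0.018],[0,0,0]],
    [[-0.008,0.13,-0.019],[0,0,0]],
    [[-0.008,0.15,-0.02],[0,0,0]],
    [[-0.008,0.16,-0.02],[0,0,0]]
  ]
}}

```text
time: 11.3
eef_pos: [639.8, -238.9, 189.2]
ee_rot: [3.14, 0.4, 2.88]
wrist_force: [1.9, -0.6, -0.2]
width: 0.085
```

```bash
python3 - <<'E'
from h import *
print(pose()[0],pose()[2]['wrist_force'],pose()[2]['width']*93,pose()[2]['joints'])
S,D=two('t10',(160,260,190,310),(110,210,270,400)); grab('wrist','w10')
print(lid(S,(200,195,300,270)),lid(D,(300,150,355,200)))
need(bailpt(0,0,90),Rt(A,.4))
E
```

```text
[ 639.82508853 -238.86523968  189.16439669] [ 1.92158653 -0.56730068 -0.2380098 ] 7.918240201698011 [ 0.55183428  0.51579409 -0.38891087  2.03498227  0.73798422  0.28812671
  0.87958824]
(array([ 640.40664197, -223.40583436]), np.float64(59.30380699470422)) (array([ 637.68116558, -226.22869786]), np.float64(61.96199362885705))
shift [ 0.034 -0.015  0.023] turn [ 0.001  0.001 -0.003]
```

View pics/t10.png

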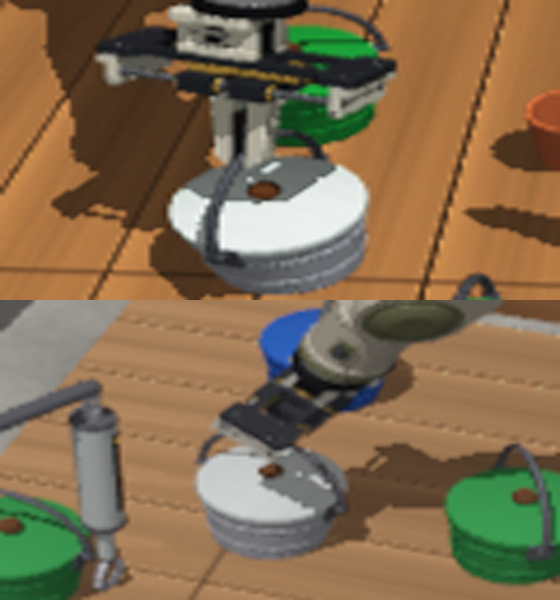

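View pics/w10.png

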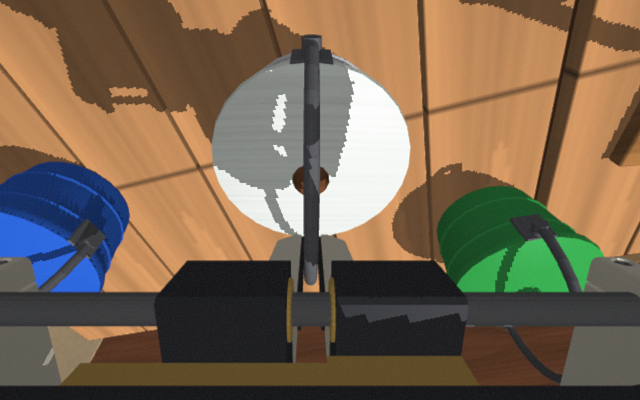

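Emit:
{"api": "carry_out", "payload": {
  "rows": [
    [[0,0,0],[0,0,0]],
    [[0,0,0],[0,0,0]],
    [[0,0,0],[0,0,0]],
    [[0,0,-0.1],[0,0,0]],
    [[0,0,-0.2],[0,0,0]],
    [[0.07,0,-0.3],[0,0,0]],
    [[0.15,0,-0.34],[0,0,0]],
    [[0.15,0,-0.34],[0,0,0]]
  ],
  "fingers": -0.2
}}

```text
time: 12.12
eef_pos: [598.2, -228.8, 227.7]
ee_rot: [3.142, 0.399, 2.879]
wrist_force: [0.0, -0.4, -0.6]
width: 0.402
```

```bash
python3 - <<'E'
from h import *
P,Q,s=pose()
print(P,s['wrist_force'],s['width']*93,s['joints'])
S,D=two('t11',(160,260,190,310),(110,210,270,400)); f=grab('wrist','w11')
d=Rt(A,.42).as_matrix()[:,2]
need(bailpt(0,-42,77)+5*d,Rt(A,.42)); print(proj(f,bailpt(0,-42,77)),proj(f,bailpt(0,0,90)),proj(f,bailpt(0,-80,0)),proj(S,bailpt(0,0,90)),proj(D,bailpt(0,0,90)))
E
```

```text
[ 598.2307588  -228.79789656  227.6960517 ] [ 0.01552132 -0.43641343 -0.60937798] 37.38542809740954 [ 0.63412533  0.42736043 -0.48005652  2.08654577  0.67216748  0.33258278
  0.93667391]
shift [ 0.178 -0.013  0.366] turn [ 0.    -0.037 -0.004]
[310.14133677 188.00532851] [310.32791572 247.38000448] [310.05292972  90.03860524] [242.32676071 210.2309418 ] [332.24242301 154.35655722]
```

View pics/t11.png

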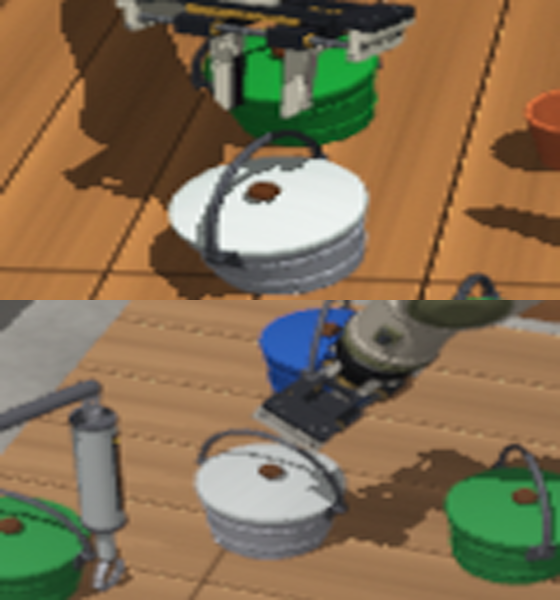

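View pics/w11.png

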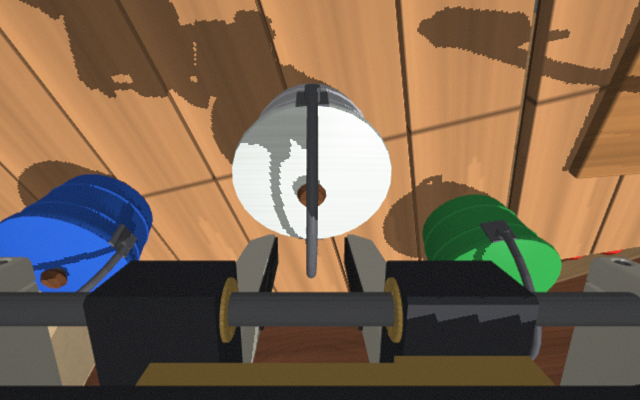

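Emit:
{"api": "carry_out", "payload": {
  "rows": [
    [[0.05,-0.01,0.1],[0,0,0]],
    [[0.1,-0.01,0.2],[0,-0.02,0]],
    [[0.14,-0.01,0.28],[0,-0.03,0]],
    [[0.18,-0.01,0.36],[0,-0.04,0]],
    [[0.18,-0.01,0.365],[0,-0.04,0]],
    [[0.18,-0.01,0.365],[0,-0.04,0]]
  ]
}}

```text
time: 12.77
eef_pos: [597.9, -228.9, 165.5]
ee_rot: [3.141, 0.42, 2.881]
wrist_force: [0.4, -0.2, 0.5]
width: 0.396
```

```bash
python3 - <<'E'
from h import *
P,Q,s=pose()
print(P,s['wrist_force'],s['width']*93,s['joints'])
S,D=two('t12',(160,260,190,310),(110,210,270,400)); f=grab('wrist','w12')
d=Rt(A,.42).as_matrix()[:,2]
need(bailpt(0,-42,77)+5*d,Rt(A,.42))
E
```

```text
[ 597.92581469 -228.8658258   165.45892417] [ 0.4156314  -0.15002416  0.46057255] 36.838674662263145 [ 0.42712475  0.49215776 -0.20134309  2.16974205  0.93815317  0.11188135
  0.66404506]
shift [ 0.006 -0.006  0.003] turn [ 0.002  0.006 -0.004]
```

View pics/t12.png

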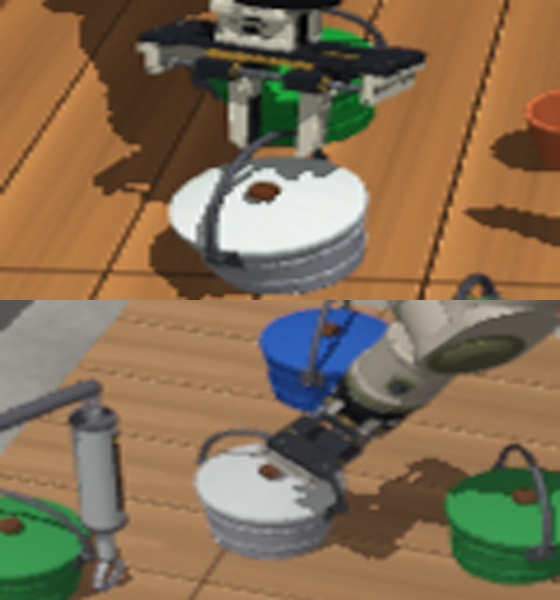

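View pics/w12.png

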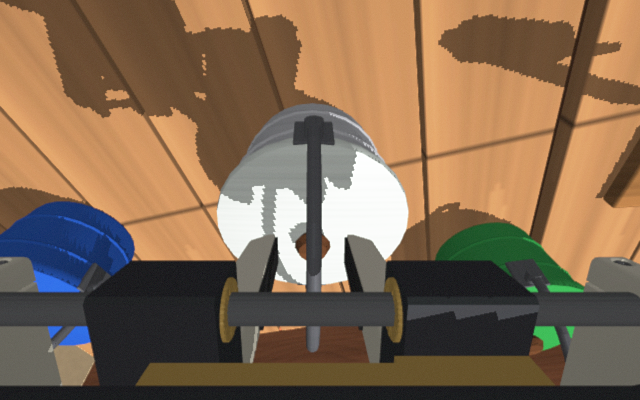

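Emit:
{"api": "carry_out", "payload": {
  "rows": [
    [[0,0,0],[0,0.06,0]],
    [[0,0,0],[0,0.14,0]],
    [[0,0,0],[0,0.14,0]]
  ]
}}

```text
time: 13.17
eef_pos: [600.1, -230.1, 168.8]
ee_rot: [3.138, 0.351, 2.878]
wrist_force: [0.7, -0.4, 0.9]
width: 0.399
```

Emit:
{"api": "carry_out", "payload": {
  "rows": [
    [[0,0,0],[0,0,0]],
    [[0,0,0],[0,0,0]],
    [[0,0,0],[0,0,0]],
    [[0,0,0],[0,0,0]],
    [[0,0,0],[0,0,0]],
    [[0,0,0],[0,0,0]]
  ],
  "fingers": -1,
  "newtons": 50
}}

```text
time: 13.67
eef_pos: [600.0, -229.7, 168.8]
ee_rot: [3.138, 0.351, 2.878]
wrist_force: [-0.6, 0.5, 1.8]
width: 0.074
```

```bash
python3 - <<'E'
from h import *
P,Q,s=pose()
print(P,s['wrist_force'],s['width']*93,s['joints'],s['ee_rot'])
need(P+[0,0,30],Q)
E
```

```text
[ 599.95619318 -229.70980773  168.82806234] [-0.61774285  0.52035346  1.83027673] 6.858876232291751 [ 0.59664683  0.51984572 -0.44185136  2.10022916  0.82560275  0.2964399
  0.78968301] [3.13792436 0.35127149 2.87848733]
shift [-0.069  0.001 -0.188] turn [0. 0. 0.]
```

Emit:
{"api": "carry_out", "payload": {
  "rows": [
    [[-0.007,0,-0.02],[0,0,0]],
    [[-0.014,0,-0.04],[0,0,0]],
    [[-0.025,0,-0.07],[0,0,0]],
    [[-0.036,0,-0.1],[0,0,0]],
    [[-0.05,0,-0.14],[0,0,0]],
    [[-0.07,0,-0.19],[0,0,0]],
    [[-0.07,0,-0.19],[0,0,0]],
    [[-0.07,0,-0.19],[0,0,0]]
  ]
}}

```text
time: 14.33
eef_pos: [600.3, -230.2, 200.1]
ee_rot: [3.138, 0.353, 2.878]
wrist_force: [-0.3, -0.4, -8.1]
width: 0.075
```

```bash
python3 - <<'E'
from h import *
P,Q,s=pose()
print(P,s['wrist_force'],s['wrist_torque'],s['width']*93,s['joints'],s['ee_rot'])
S,D=two('t13',(150,260,190,310),(100,210,270,400)); f=grab('wrist','w13')
E
```

```text
[ 600.27280631 -230.21909225  200.06707919] [-0.33177813 -0.43652394 -8.12958479] [0.34555105 1.01274966 0.01771883] 6.943187389631441 [ 0.66829081  0.48793595 -0.53705539  2.07000382  0.74752372  0.37363049
  0.86942824] [3.13782163 0.35274525 2.87777043]
```

View pics/t13.png

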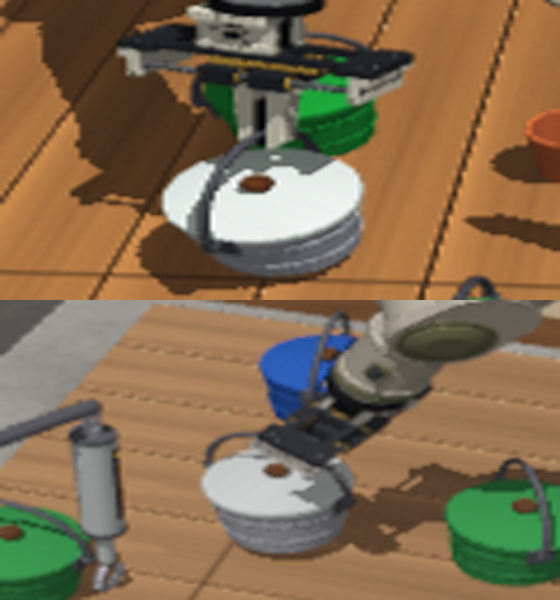

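View pics/w13.png

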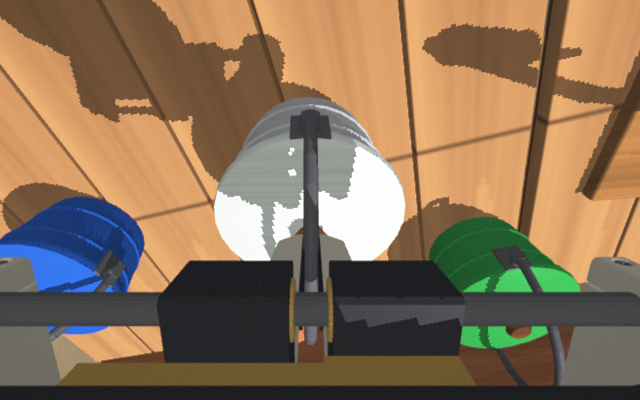

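```bash
cat >> h.py <<'E'
YS=-0.157; HS=np.array([638.5,140.8,315.]); US=np.array([np.cos(YS),np.sin(YS),0]); WS=np.array([-np.sin(YS),np.cos(YS),0])
# bail top in tool frame, from gripping moment
TOPT=(R.from_euler('xyz',[3.13792436,0.35127149,2.87848733]).inv()).apply(np.array([636,-240.5,184])-np.array([599.96,-229.71,168.83]))
def top():
    P,Q,s=pose(); return P+Q.apply(TOPT)
def toolfor(topt,Rr): return np.asarray(topt)-Rr.apply(TOPT)
E
python3 - <<'E'
from h import *
P,Q,s=pose();print(TOPT,top())
need(P+[0,0,150],Q)
need(P+[0,50,150],Rt(A,.45))
E
```

```text
[-40.52952067  -1.04060165  -1.30755592] [ 635.63592006 -240.76507618  214.07330066]
shift [-0.344  0.003 -0.939] turn [0. 0. 0.]
shift [-0.262  0.325 -0.968] turn [ 0.004 -0.19  -0.006]
```

Emit:
{"api": "carry_out", "payload": {
  "rows": [
    [[-0.02,0,-0.06],[0,0,0]],
    [[-0.05,0,-0.15],[0,0,0]],
    [[-0.08,0.02,-0.25],[0,-0.02,0]],
    [[-0.11,0.06,-0.35],[0,-0.05,0]],
    [[-0.14,0.1,-0.45],[0,-0.08,0]],
    [[-0.17,0.15,-0.55],[0,-0.11,0]],
    [[-0.2,0.2,-0.67],[0,-0.14,0]],
    [[-0.23,0.25,-0.79],[0,-0.17,0]],
    [[-0.25,0.3,-0.9],[0,-0.19,0]],
    [[-0.26,0.33,-0.95],[0,-0.19,0]]
  ]
}}

```text
time: 15.32
eef_pos: [600.6, -177.0, 349.7]
ee_rot: [3.139, 0.454, 2.88]
wrist_force: [-0.1, 1.0, -8.4]
width: 0.069
```

```bash
python3 - <<'E'
from h import *
P,Q,s=pose();print(P,top(),s['joints'],s['wrist_force'])
Qt=Rt(YS,.45)
tgt=HS+np.array([0,0,38])-80*WS; print(tgt)
need(toolfor(tgt,Qt),Qt)
S,D=two('t14',(100,300,150,430),(60,260,200,480))
E
```

```text
[ 600.61171177 -177.03177356  349.66224402] [ 634.96957953 -187.29962273  368.62385777] [ 0.77725428  0.27946351 -0.74730299  2.00090698  0.52750726  0.53417698
  0.9991483 ] [-0.09350741  1.04215238 -8.43902409]
[625.99153502  61.78393642 353.        ]
shift [ 0.483  1.564 -0.117] turn [-0.082  0.009 -0.179]
```

View pics/t14.png

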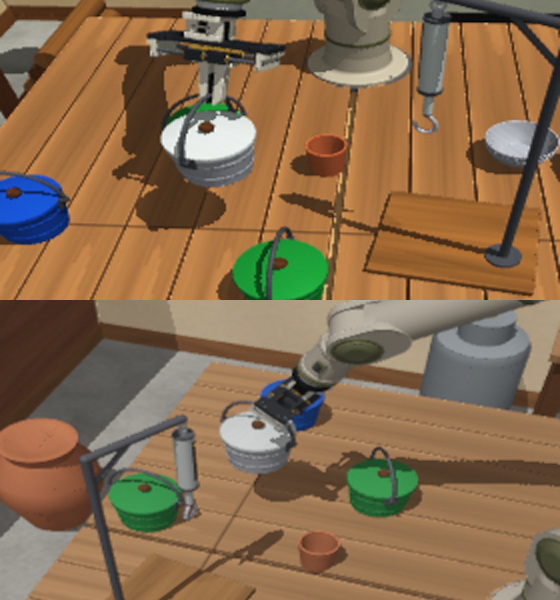

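Emit:
{"api": "carry_out", "payload": {
  "rows": [
    [[0,0.03,0],[0,0,0]],
    [[0.02,0.09,0],[0,0,-0.02]],
    [[0.05,0.17,-0.01],[-0.01,0,-0.04]],
    [[0.08,0.27,-0.02],[-0.02,0,-0.06]],
    [[0.11,0.37,-0.03],[-0.03,0,-0.08]],
    [[0.14,0.47,-0.04],[-0.04,0,-0.1]],
    [[0.18,0.57,-0.05],[-0.05,0,-0.12]],
    [[0.22,0.68,-0.05],[-0.06,0,-0.14]],
    [[0.25,0.79,-0.06],[-0.07,0,-0.16]],
    [[0.28,0.9,-0.06],[-0.08,0,-0.18]]
  ]
}}

```text
time: 16.25
eef_pos: [594.8, -34.3, 337.9]
ee_rot: [-3.141, 0.453, 2.987]
wrist_force: [-0.3, -0.0, -9.0]
width: 0.07
```

```bash
python3 - <<'E'
from h import *
P,Q,s=pose();print(P,top(),s['joints'],s['wrist_force'])
Qt=Rt(YS,.45)
tgt=HS+np.array([0,0,38])-75*WS; print(tgt)
need(toolfor(tgt,Qt),Qt)
E
```

```text
[594.75334018 -34.27389614 337.88915591] [630.04353138 -40.82328129 356.78737168] [ 0.51366468  0.24794861 -0.74155546  2.07147747  0.64035048  0.53424212
  0.73968758] [-0.26918485 -0.02363679 -8.96762326]
[626.77331408  66.72244039 353.        ]
shift [ 0.13   0.706 -0.036] turn [0.001 0.005 0.004]
```

Emit:
{"api": "carry_out", "payload": {
  "rows": [
    [[0.01,0.07,0],[0,0,0]],
    [[0.03,0.16,-0.01],[0,0,0]],
    [[0.05,0.26,-0.02],[0,0,0]],
    [[0.07,0.36,-0.03],[0,0,0]],
    [[0.09,0.44,-0.03],[0,0,0]],
    [[0.1,0.5,-0.03],[0,0,0]],
    [[0.11,0.54,-0.03],[0,0,0]],
    [[0.11,0.56,-0.03],[0,0,0]],
    [[0.11,0.56,-0.03],[0,0,0]]
  ]
}}

```text
time: 17.0
eef_pos: [590.9, 52.6, 334.2]
ee_rot: [3.141, 0.452, 2.989]
wrist_force: [-0.3, 0.9, -9.2]
width: 0.072
```

```bash
python3 - <<'E'
from h import *
import pickle
P,Q,s=pose();print(P,top(),s['joints'],s['wrist_force'])
S,D=two('t15',(80,220,280,420),(90,230,220,360)); W=grab('wrist','w15')
pickle.dump((S,D,W),open('f15.pkl','wb'))
print(proj(S,top()),proj(D,top()),proj(S,HS),proj(D,HS))
E
```

```text
[590.89699095  52.56629009 334.23116398] [626.2108881   46.06932405 353.10317236] [ 0.30622     0.2526102  -0.72262005  2.07317373  0.73399669  0.5940276
  0.48968415] [-0.29070658  0.94661877 -9.16955902]
[329.80846142 171.13368511] [308.6553027  175.20670553] [362.791594   184.92152976] [295.29070585 202.49987531]
```

View pics/t15.png

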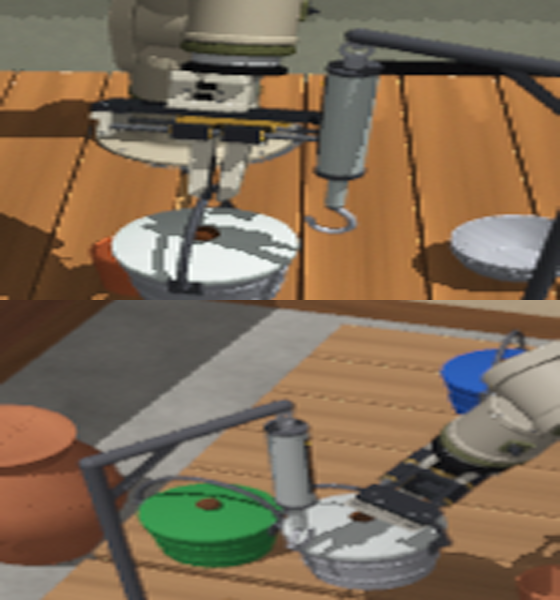

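View pics/w15.png

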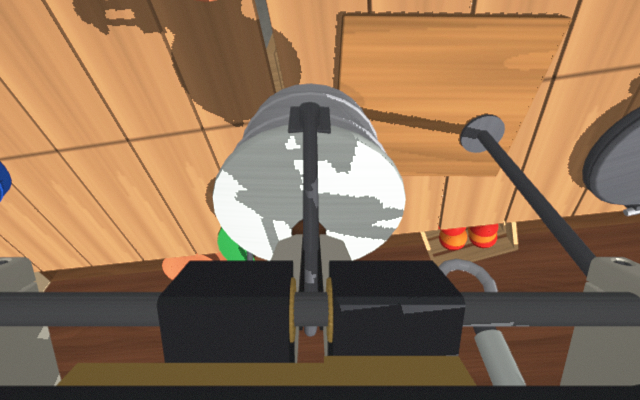

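```bash
python3 - <<'E'
from h import *
import pickle
S,D,W=pickle.load(open('f15.pkl','rb'))
def z(f,x0,x1,y0,y1,s): return cv2.resize(f['color'][y0:y1,x0:x1,::-1],None,fx=s,fy=s,interpolation=cv2.INTER_CUBIC)
a=z(S,310,375,140,210,8); b=z(D,260,345,150,225,8)
cv2.imwrite('pics/z15a.png',a);cv2.imwrite('pics/z15b.png',b)
E
```

```text
(no output)
```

View pics/z15a.png

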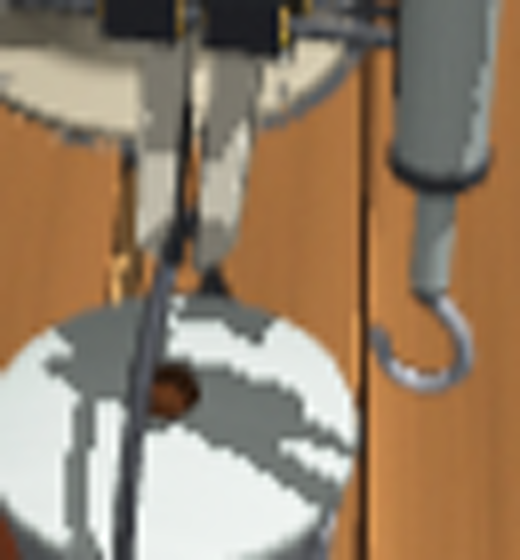

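View pics/z15b.png

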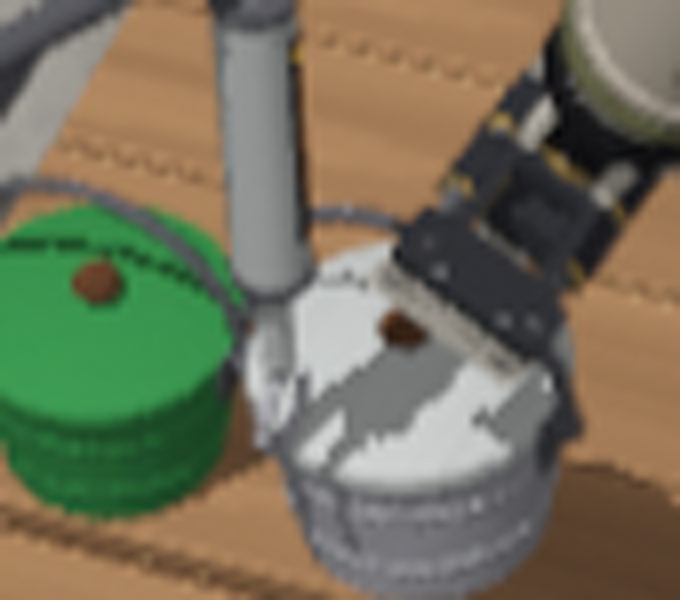

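```bash
python3 - <<'E'
from h import *
import pickle
np.set_printoptions(precision=1,suppress=True)
S,D,W=pickle.load(open('f15.pkl','rb'))
P=np.array([590.9,52.57,334.2]); N=WS
def st(F,uv):
    p,d=ray(F,uv); X=p+d*((P-p)@N)/(d@N)-P; return np.array([X@US,X[2]])
for x,y in [(315,212),(340,213),(370,215),(398,224)]: print('D',st(D,(260+x/8,150+y/8)))
for x,y in [(178,240),(165,275),(152,340),(140,400),(128,470)]: print('S',st(S,(310+x/8,140+y/8)))
for x,y in [(312,310),(311,200),(309,110)]: print('W',st(W,(x,y)))
# hook points
s=lambda x,y:(S,(310+x/8,140+y/8)); d=lambda x,y:(D,(260+x/8,150+y/8))
print('tube low centre',tri([s(440,170),d(268,285)])); print('rod bottom',tri([s(430,285),d(278,370)]))
print('hook low',tri([s(428,388),d(266,445)]))
# hook in plane of stand y-z through HS
def yz(F,uv):
    p,dd=ray(F,uv); X=p+dd*((HS-p)@US)/(dd@US)-HS; return np.array([X@WS,X[2]])
for x,y in [(378,335),(395,368),(430,388),(463,362),(462,325),(430,290)]: print('hook S yz',yz(S,(310+x/8,140+y/8)))
E
```

```text
D [71.5 -2.4]
D [59.1  3.3]
D [44.2  9.6]
D [30.7 10.9]
S [16.3  7.3]
S [38.8  9.4]
S [61.1 -2.5]
S [ 81.5 -13.3]
S [101.9 -28.7]
W [ 407.6 -208.2]
W [ 1160.5 -1404.8]
W [-396.7  684.6]
tube low centre (array([638.6, 142.9, 402.1]), [np.float64(1.4154254189609499), np.float64(1.4154254189610578)])
rod bottom (array([637.6, 142.2, 349.5]), [np.float64(0.8308794343061674), np.float64(0.8308794343063288)])
hook low (array([643.3, 144.9, 303.7]), [np.float64(1.8785841035260546), np.float64(1.87858410352603)])
hook S yz [-16.7   8.9]
hook S yz [-9.7 -6.1]
hook S yz [  3.6 -13.6]
hook S yz [14.8  1.5]
hook S yz [13.2 19.2]
hook S yz [ 0.8 33.7]
```

Emit:
{"api": "carry_out", "payload": {
  "rows": [
    [[0,0.03,0],[0,0,0]],
    [[0,0.08,-0.01],[0,0,0]],
    [[0.01,0.14,-0.02],[0,0,0]],
    [[0.01,0.2,-0.02],[0,0,0]],
    [[0.01,0.26,-0.02],[0,0,0]],
    [[0.01,0.32,-0.02],[0,0,0]],
    [[0.01,0.37,-0.02],[0,0,0]],
    [[0.01,0.4,-0.02],[0,0,0]],
    [[0.01,0.4,-0.02],[0,0,0]]
  ]
}}

```text
time: 17.9
eef_pos: [597.9, 112.2, 336.4]
ee_rot: [3.141, 0.452, 2.988]
wrist_force: [-0.5, 1.0, -8.1]
width: 0.071
```

```bash
sed -i 's/638.5,140.8,315/638.5,141.8,315/' h.py; cat >> h.py <<'E'
def zz(f,x0,x1,y0,y1,s,name): cv2.imwrite('pics/'+name+'.png',cv2.resize(f['color'][y0:y1,x0:x1,::-1],None,fx=s,fy=s,interpolation=cv2.INTER_CUBIC))
def rel():
    t=top()-HS; return np.array([t@US,t@WS,t[2]]).round(1)
E
python3 - <<'E'
from h import *
import pickle
P,Q,s=pose();print(P,rel(),s['joints'],s['wrist_force'])
S=viewer.grab_frame('scene');D=viewer.grab_frame('side');W=grab('wrist','w16')
pickle.dump((S,D,W),open('f16.pkl','wb'))
zz(S,320,395,140,210,8,'z16a');zz(D,255,335,150,225,8,'z16b')
E
```

```text
[597.8508653  112.20524577 336.43851408] [  0.4 -36.5  40.3] [ 0.17554128  0.27993364 -0.72157717  2.03283033  0.7793375   0.66560416
  0.35305492] [-0.50476817  0.96312012 -8.09081899]
```

View pics/z16a.png

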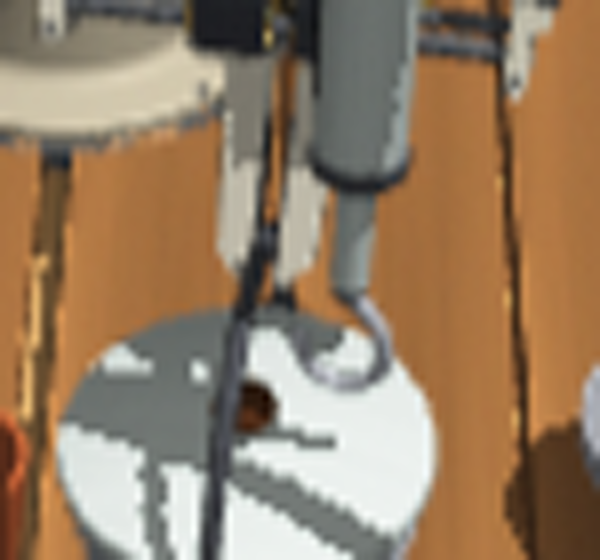

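View pics/z16b.png

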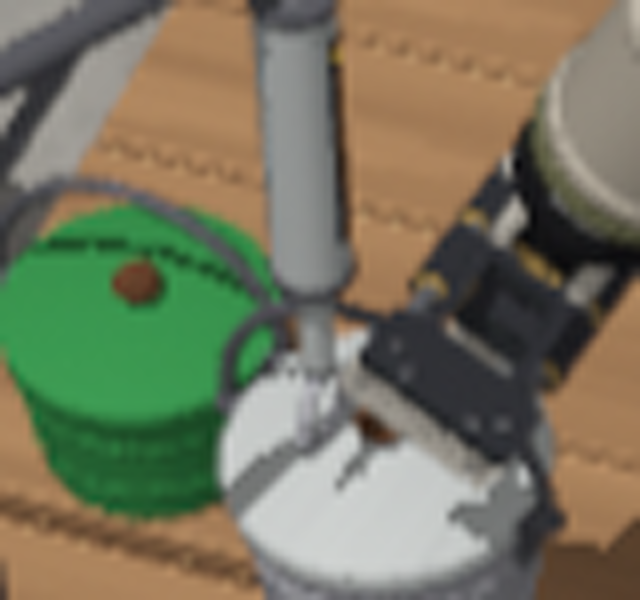

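```bash
python3 - <<'E'
from h import *
import pickle
np.set_printoptions(precision=1,suppress=True)
S,D,W=pickle.load(open('f16.pkl','rb'))
for dz in (0,5,9): 
    t=top()-[0,0,dz]; a=(proj(S,t)-[320,140])*8; b=(proj(D,t)-[255,150])*8; print(dz,a,b)
for n,q in [('seat',[0,0]),('tip',[-17,16]),('rod36',[0,36]),('shank',[17,9.5]),('bot',[0,-7.5])]:
    X=HS+q[0]*WS+q[1]*Z; print(n,(proj(S,X)-[320,140])*8,(proj(D,X)-[255,150])*8)
E
```

```text
0 [243.3 262.5] [363.9 294.6]
5 [242.8 273.1] [364.3 302.7]
9 [242.5 281.5] [364.7 309.2]
seat [345.1 359.5] [321.4 421.8]
tip [301.  320.3] [340.6 368.9]
rod36 [351.  284.9] [317.5 364.8]
shank [393.3 346.6] [299.4 435. ]
bot [343.9 374.6] [322.3 433.4]
```

Emit:
{"api": "carry_out", "payload": {
  "rows": [
    [[0,0.02,0],[0,0,0]],
    [[0,0.045,0],[0,0,0]],
    [[0,0.07,0],[0,0,0]],
    [[0,0.095,0],[0,0,0]],
    [[0,0.115,0],[0,0,0]],
    [[0,0.12,0],[0,0,0]],
    [[0,0.12,0],[0,0,0]]
  ]
}}

```text
time: 18.63
eef_pos: [600.4, 128.2, 336.2]
ee_rot: [-3.14, 0.452, 2.987]
wrist_force: [-0.3, -0.3, -9.0]
width: 0.072
```

```bash
python3 - <<'E'
from h import *
import pickle
P,Q,s=pose();print(P,rel(),s['joints'],s['wrist_force'])
S=viewer.grab_frame('scene');D=viewer.grab_frame('side')
pickle.dump((S,D),open('f17.pkl','wb'))
zz(S,320,395,140,210,8,'z17a');zz(D,255,335,150,225,8,'z17b')
for dz in (0,5,9): 
    t=top()-[0,0,dz]; a=(proj(S,t)-[320,140])*8; b=(proj(D,t)-[255,150])*8; print(dz,a,b)
E
```

```text
[600.43081551 128.22277017 336.18551051] [  0.4 -20.3  40.1] [ 0.13942926  0.29125552 -0.72002277  2.01877433  0.79223949  0.68776254
  0.31687153] [-0.32441455 -0.31886855 -9.0066751 ]
0 [292.95258282 269.26547057] [342.07842932 323.65782707]
5 [292.31757635 279.89233499] [342.57389833 331.74479073]
9 [291.81267775 288.34183791] [342.96856617 338.18649421]
```

View pics/z17a.png

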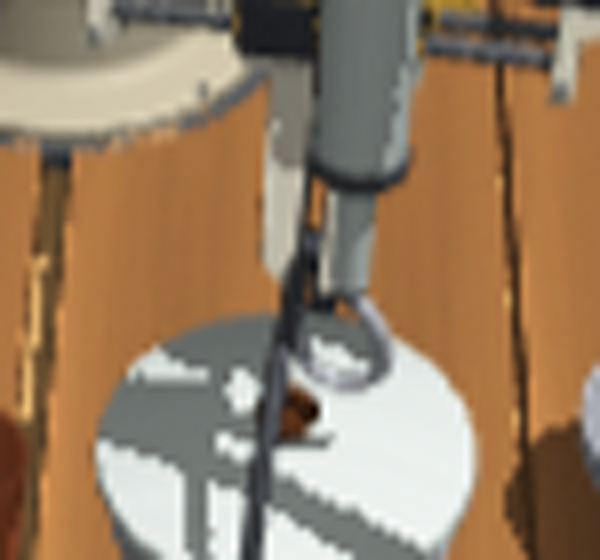

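View pics/z17b.png

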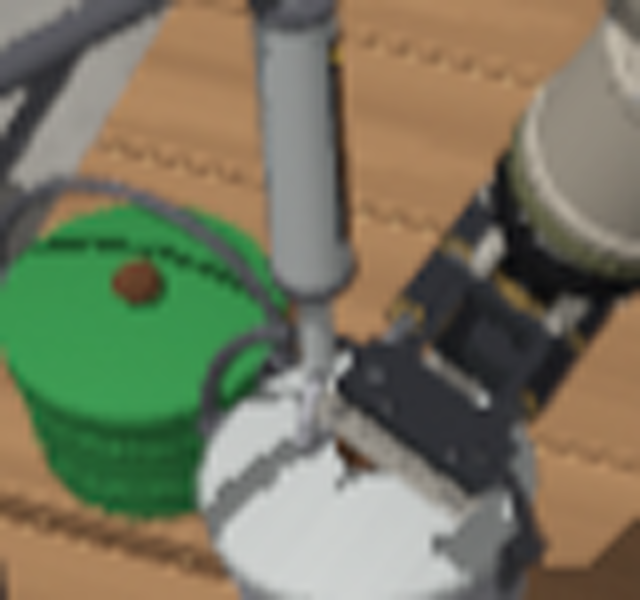

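Emit:
{"api": "carry_out", "payload": {
  "rows": [
    [[0,0.015,0],[0,0,0]],
    [[0,0.03,0],[0,0,0]],
    [[0.009,0.037,0.018],[0,0,0]],
    [[0.017,0.047,0.036],[0,0,0]],
    [[0.026,0.057,0.054],[0,0,0]],
    [[0.035,0.067,0.072],[0,0,0]],
    [[0.044,0.077,0.09],[0,0,0]],
    [[0.052,0.083,0.108],[0,0,0]],
    [[0.061,0.087,0.126],[0,0,0]],
    [[0.061,0.087,0.126],[0,0,0]]
  ]
}}

```text
time: 19.57
eef_pos: [602.2, 140.5, 314.3]
ee_rot: [-3.14, 0.451, 2.987]
wrist_force: [-0.3, 0.5, -9.4]
width: 0.071
```

```bash
python3 - <<'E'
from h import *
import pickle
P,Q,s=pose();print(P,rel(),s['joints'],s['wrist_force'],s['wrist_torque'])
S=viewer.grab_frame('scene');D=viewer.grab_frame('side')
print(pose()[2]['wrist_force'])
zz(S,320,395,140,210,8,'z18a');zz(D,255,335,150,225,8,'z18b')
for dz in (0,5,9): 
    t=top()-[0,0,dz]; a=(proj(S,t)-[320,140])*8; b=(proj(D,t)-[255,150])*8; print(dz,a,b)
E
```

```text
[602.15509762 140.53737471 314.26817299] [ 0.2 -7.9 18.1] [ 0.08758364  0.32291806 -0.69540935  2.03695313  0.85735437  0.67246175
  0.22844754] [-0.30562713  0.46621676 -9.36227882] [0.27446982 1.37376157 0.0392356 ]
[-0.21250539  0.28515112 -8.64452259]
0 [326.07715498 318.7229075 ] [328.35073775 378.94465437]
5 [325.33843971 329.05355753] [328.87615686 386.85444358]
9 [324.75103741 337.26815367] [329.29469171 393.15517064]
```

View pics/z18a.png

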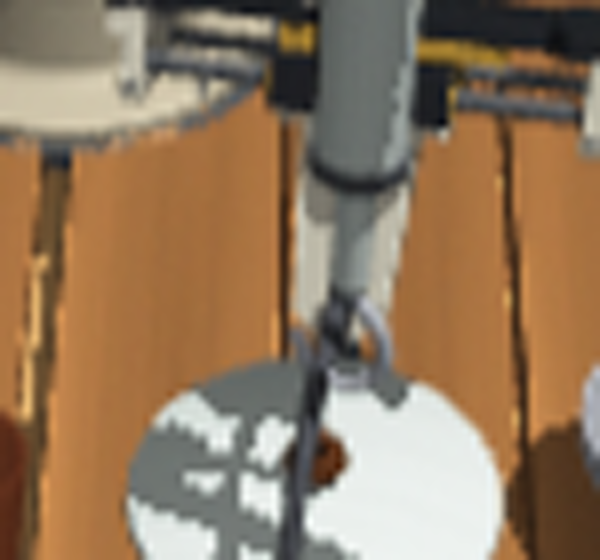

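View pics/z18b.png

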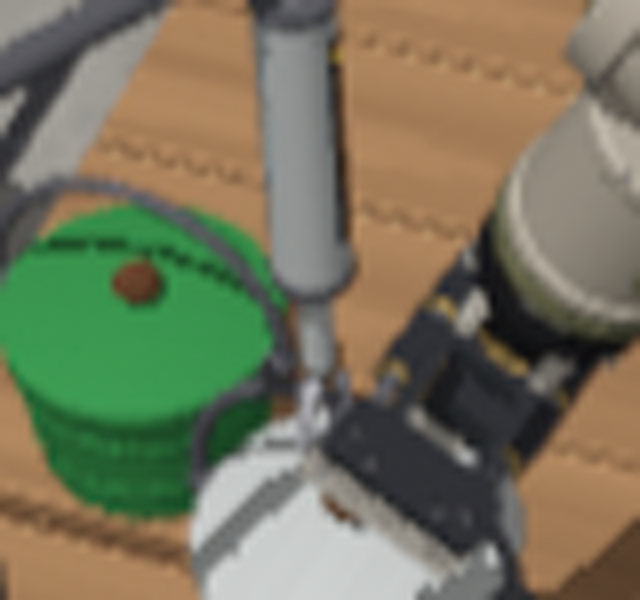

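Emit:
{"api": "carry_out", "payload": {
  "rows": [
    [[0.007,0.006,0.015],[0,0,0]],
    [[0.015,0.012,0.03],[0,0,0]],
    [[0.022,0.018,0.045],[0,0,0]],
    [[0.029,0.024,0.06],[0,0,0]],
    [[0.036,0.028,0.075],[0,0,0]],
    [[0.044,0.028,0.09],[0,0,0]],
    [[0.051,0.028,0.105],[0,0,0]],
    [[0.058,0.028,0.12],[0,0,0]],
    [[0.058,0.028,0.12],[0,0,0]]
  ]
}}

```text
time: 20.42
eef_pos: [602.9, 144.4, 294.4]
ee_rot: [-3.139, 0.451, 2.987]
wrist_force: [0.3, -0.5, -7.3]
width: 0.073
```

```bash
cat >> h.py <<'E'
def avgF(n=4):
    a=[]
    for i in range(n):
        f=viewer.grab_frame('scene'); s=telemetry.sense(); a.append(np.r_[s['wrist_force'],s['wrist_torque']])
    return f,np.mean(a,0).round(2),np.std(a,0).round(2)
E
python3 - <<'E'
from h import *
P,Q,s=pose();print(P,rel(),s['wrist_force'])
S,m,sd=avgF(4);print(m,sd);D=viewer.grab_frame('side')
zz(S,320,395,140,215,8,'z19a');zz(D,255,335,150,225,8,'z19b')
E
```

```text
[602.9334786  144.44705462 294.39202187] [ 0.4 -3.9 -1.8] [ 0.25955082 -0.53557761 -7.33536713]
[ 0.03  0.14 -7.57  0.3   1.25 -0.03] [0.41 0.2  0.48 0.04 0.03 0.03]
```

View pics/z19a.png

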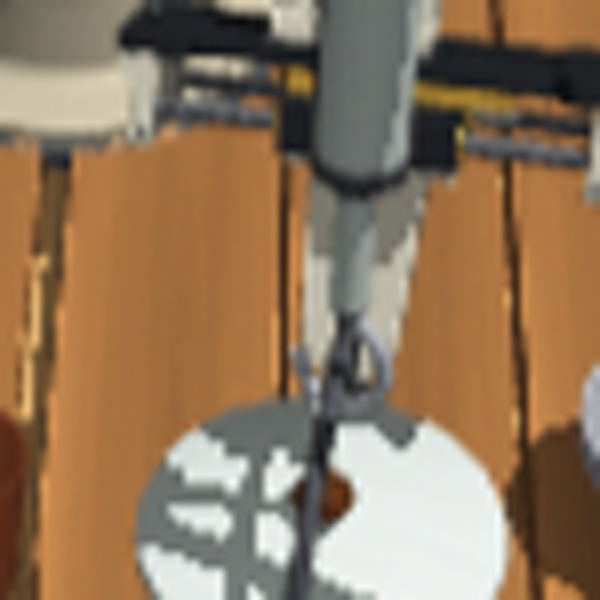

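Emit:
{"api": "carry_out", "payload": {
  "rows": [
    [[0.007,0,0.014],[0,0,0]],
    [[0.014,0,0.029],[0,0,0]],
    [[0.021,0,0.044],[0,0,0]],
    [[0.028,0,0.059],[0,0,0]],
    [[0.036,0,0.074],[0,0,0]],
    [[0.043,0,0.089],[0,0,0]],
    [[0.05,0,0.104],[0,0,0]],
    [[0.057,0,0.119],[0,0,0]],
    [[0.065,0,0.134],[0,0,0]],
    [[0.07,0,0.144],[0,0,0]]
  ]
}}

```text
time: 21.5
eef_pos: [603.2, 144.7, 270.9]
ee_rot: [-3.14, 0.452, 2.987]
wrist_force: [0.5, -0.4, -5.0]
width: 0.07
```

```bash
python3 - <<'E'
from h import *
P,Q,s=pose();print(P,rel(),s['wrist_force'],s['joints'])
S,m,sd=avgF(4);print(m,sd,rel());D=viewer.grab_frame('side')
zz(S,320,395,140,215,8,'z20a');zz(D,255,335,150,225,8,'z20b')
E
```

```text
[603.18605091 144.6735075  270.90025265] [  0.6  -3.6 -25.2] [ 0.54282279 -0.4359928  -4.95294448] [ 0.02417227  0.37477294 -0.63950983  2.08804921  0.99084873  0.6167111
  0.0765902 ]
[ 0.53  0.36 -5.44  0.21  0.81  0.02] [0.29 0.63 0.38 0.03 0.05 0.02] [  0.6  -3.7 -25. ]
```

View pics/z20a.png

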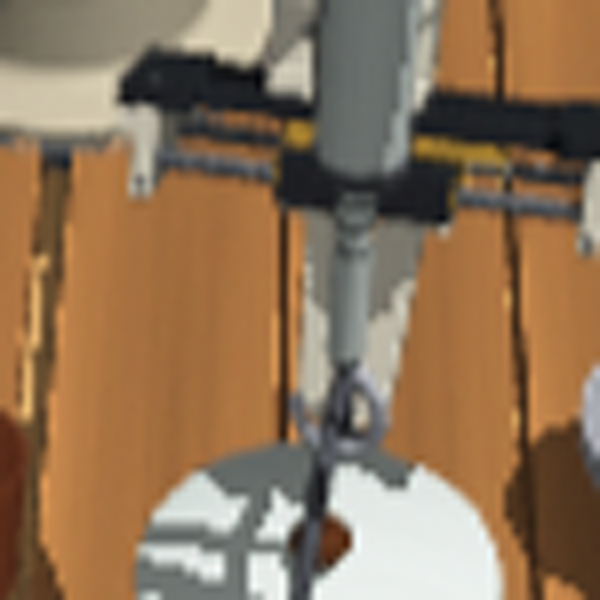

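View pics/z20b.png

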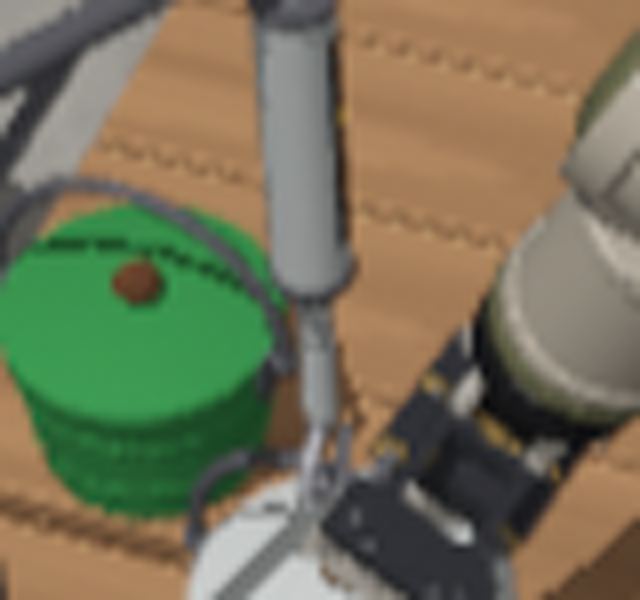

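Emit:
{"api": "carry_out", "payload": {
  "rows": [
    [[0.007,0,0.014],[0,0,0]],
    [[0.014,0,0.029],[0,0,0]],
    [[0.021,0,0.044],[0,0,0]],
    [[0.028,0,0.059],[0,0,0]],
    [[0.036,0,0.074],[0,0,0]],
    [[0.043,0,0.089],[0,0,0]],
    [[0.05,0,0.104],[0,0,0]],
    [[0.057,0,0.119],[0,0,0]],
    [[0.065,0,0.134],[0,0,0]],
    [[0.07,0,0.144],[0,0,0]]
  ]
}}

```text
time: 22.58
eef_pos: [603.3, 144.7, 247.0]
ee_rot: [-3.14, 0.452, 2.987]
wrist_force: [0.3, -0.5, -3.2]
width: 0.07
```

```bash
python3 - <<'E'
from h import *
P,Q,s=pose();print(P,rel(),s['wrist_force'],s['joints'])
S,m,sd=avgF(4);print(m,sd,rel());D=viewer.grab_frame('side')
zz(S,310,405,140,240,6,'z21a')
E
```

```text
[603.29331896 144.69106113 247.03713569] [  0.7  -3.6 -49.1] [ 0.31551679 -0.53118072 -3.17123278] [-0.00726997  0.4039986  -0.60592868  2.11575038  1.07285251  0.58647115
 -0.012186  ]
[ 0.97  0.04 -3.14  0.17  0.5   0.01] [0.37 0.57 0.3  0.03 0.02 0.04] [  0.7  -3.6 -48.8]
```

View pics/z21a.png

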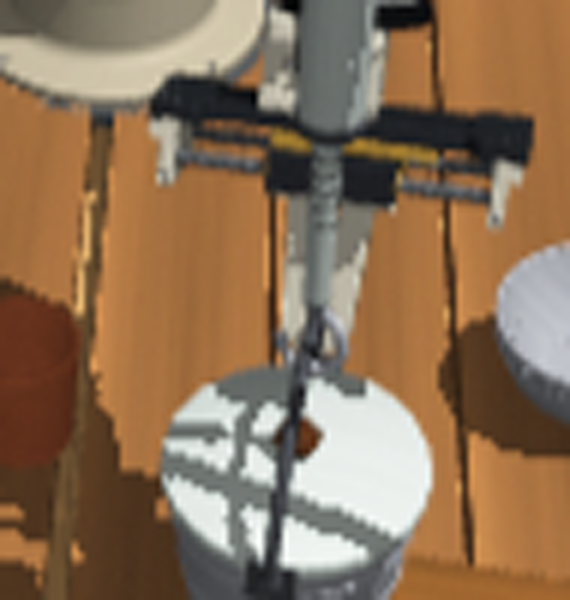

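Emit:
{"api": "carry_out", "payload": {
  "rows": [
    [[0.007,0,0.014],[0,0,0]],
    [[0.014,0,0.029],[0,0,0]],
    [[0.021,0,0.044],[0,0,0]],
    [[0.028,0,0.059],[0,0,0]],
    [[0.036,0,0.074],[0,0,0]],
    [[0.043,0,0.089],[0,0,0]],
    [[0.05,0,0.104],[0,0,0]],
    [[0.057,0,0.119],[0,0,0]],
    [[0.065,0,0.134],[0,0,0]],
    [[0.07,0,0.144],[0,0,0]]
  ]
}}

```text
time: 23.67
eef_pos: [603.4, 144.7, 223.2]
ee_rot: [-3.14, 0.452, 2.987]
wrist_force: [0.2, -0.4, -1.1]
width: 0.072
```

```bash
python3 - <<'E'
from h import *
P,Q,s=pose();print(P,rel(),s['wrist_force'],s['joints'])
S,m,sd=avgF(10);print(m,sd,rel());D=viewer.grab_frame('side')
zz(S,310,405,150,250,6,'z22a');zz(D,240,340,160,260,6,'z22b')
E
```

```text
[603.43228925 144.74412388 223.21340911] [  0.8  -3.5 -72.9] [ 0.23537215 -0.43980481 -1.07016969] [-0.03817985  0.43514009 -0.57201756  2.14145163  1.16312878  0.55963552
 -0.10901663]
[ 0.78  0.05 -0.78  0.12  0.21  0.03] [0.36 0.6  0.54 0.02 0.03 0.02] [  0.8  -3.6 -72.5]
```

View pics/z22a.png

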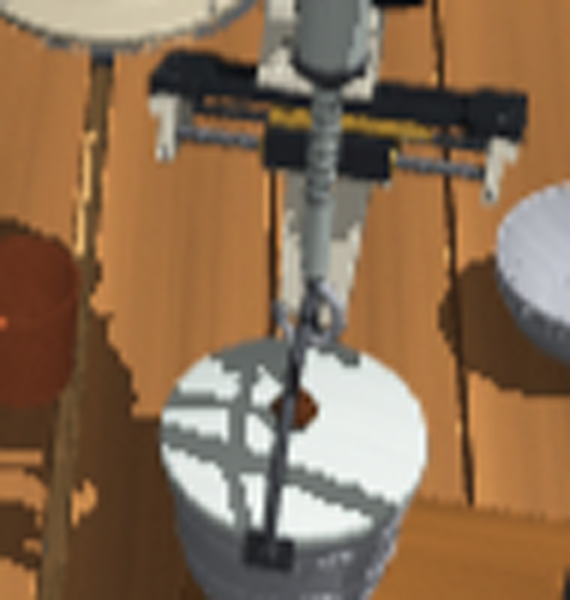

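View pics/z22b.png

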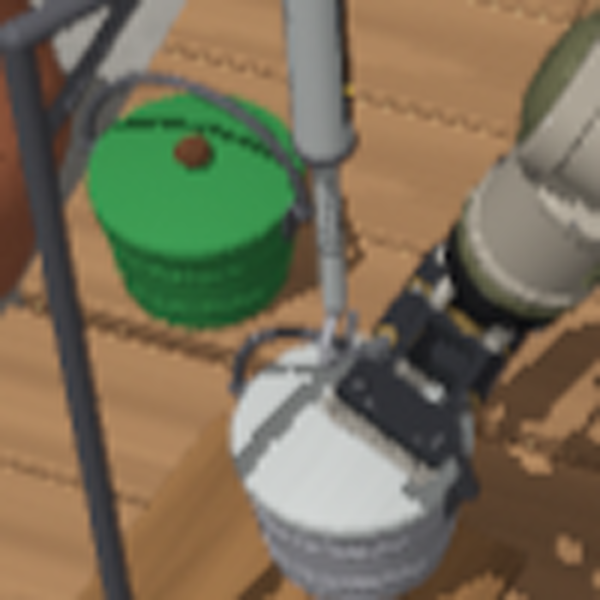

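Emit:
{"api": "carry_out", "payload": {
  "rows": [
    [[0.005,0,0.01],[0,0,0]],
    [[0.01,0,0.02],[0,0,0]],
    [[0.015,0,0.03],[0,0,0]],
    [[0.02,0,0.04],[0,0,0]],
    [[0.023,0,0.048],[0,0,0]],
    [[0.023,0,0.048],[0,0,0]],
    [[0.023,0,0.048],[0,0,0]]
  ]
}}

```text
time: 24.8
eef_pos: [603.5, 144.7, 215.5]
ee_rot: [-3.14, 0.452, 2.986]
wrist_force: [0.5, -0.2, 0.4]
width: 0.071
```

```bash
python3 - <<'E'
from h import *
P,Q,s=pose();print(P,rel(),s['wrist_force'])
S,m,sd=avgF(20);print(m,sd,rel(),telemetry.sense()['time'])
E
```

```text
[603.45279454 144.71032669 215.47419852] [  0.8  -3.6 -80.6] [ 0.53023264 -0.1719067   0.40885606]
[ 0.65 -0.08  0.11  0.11  0.1   0.01] [0.46 0.45 0.38 0.03 0.02 0.02] [  0.8  -3.6 -80.5] 25.8
```

Emit:
{"api": "carry_out", "payload": {
  "rows": [
    [[0,0,0],[0,0,0]],
    [[0,0,0],[0,0,0]],
    [[0,0,0],[0,0,0]],
    [[0,0,0],[0,0,0]],
    [[0,0,0],[0,0,0]],
    [[0,0,0],[0,0,0]]
  ],
  "newtons": 3
}}

```text
time: 26.3
eef_pos: [603.4, 144.7, 215.5]
ee_rot: [-3.14, 0.452, 2.986]
wrist_force: [-0.2, 0.7, 0.9]
width: 0.085
```

```bash
python3 - <<'E'
from h import *
S,m,sd=avgF(8);print(m,sd,rel(),telemetry.sense()['time'])
E
```

```text
[ 0.15  0.1  -0.15  0.14  0.3   0.02] [0.61 0.46 0.45 0.03 0.04 0.03] [  0.8  -3.7 -80.6] 26.7
```

Load is on the scale; now open, watching the settling.

Emit:
{"api": "carry_out", "payload": {
  "rows": [
    [[0,0,0],[0,0,0]],
    [[0,0,0],[0,0,0]],
    [[0,0,0],[0,0,0]],
    [[0,0,0],[0,0,0]]
  ],
  "fingers": -0.3
}}

```text
time: 27.03
eef_pos: [603.4, 144.6, 215.6]
ee_rot: [-3.14, 0.452, 2.986]
wrist_force: [0.3, 0.4, 0.2]
width: 0.319
```

```bash
python3 - <<'E'
from h import *
S,m,sd=avgF(6);print(m,sd,rel(),telemetry.sense()['width']*93);D=viewer.grab_frame('side')
zz(S,310,405,150,250,6,'z23a');zz(D,240,340,160,260,6,'z23b');grab('wrist','w23')
E
```

```text
[ 0.07 -0.16  0.21  0.11  0.29 -0.02] [0.38 0.42 0.44 0.02 0.01 0.01] [  0.8  -3.7 -80.6] 32.273746500979996
```

View pics/z23a.png

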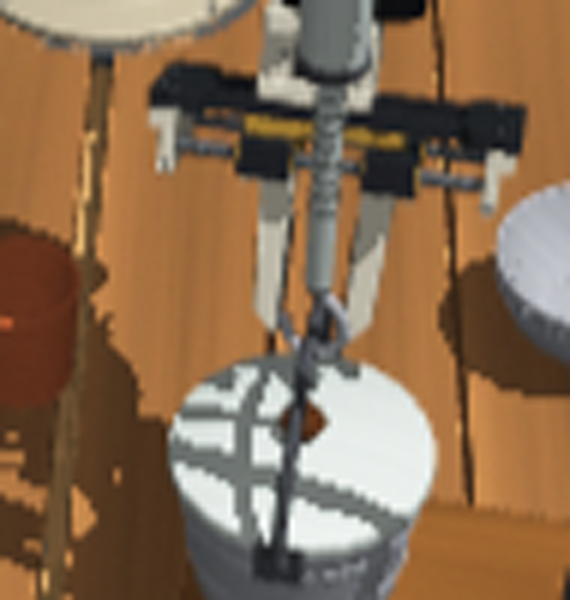

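View pics/w23.png

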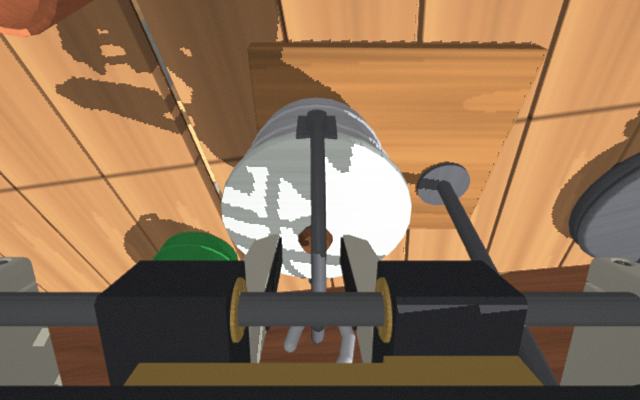

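Emit:
{"api": "carry_out", "payload": {
  "rows": [
    [[0,0,-0.02],[0,0,0]],
    [[0,0,-0.05],[0,0,0]],
    [[0.02,0,-0.1],[0,0,0]],
    [[0.05,0,-0.16],[0,0,0]],
    [[0.08,0,-0.24],[0,0,0]],
    [[0.12,0,-0.34],[0,0,0]],
    [[0.16,0,-0.45],[0,0,0]],
    [[0.2,0,-0.56],[0,0,0]],
    [[0.25,0,-0.66],[0,0,0]],
    [[0.25,0,-0.7],[0,0,0]]
  ]
}}

```text
time: 28.27
eef_pos: [522.6, 157.9, 295.4]
ee_rot: [-3.14, 0.454, 2.988]
wrist_force: [0.1, -0.2, -0.2]
width: 0.351
```

Emit:
{"api": "carry_out", "payload": {
  "rows": [
    [[0.1,0,-0.1],[0,0,0]],
    [[0.2,0,-0.2],[0,0,0]],
    [[0.3,0,-0.3],[0,0,0]],
    [[0.3,0,-0.3],[0,0,0]],
    [[0.3,0,-0.3],[0,0,0]],
    [[0.3,0,-0.3],[0,0,0]],
    [[0.3,0,-0.3],[0,0,0]],
    [[0.3,0,-0.3],[0,0,0]]
  ]
}}

```text
time: 28.93
eef_pos: [463.7, 166.9, 315.7]
ee_rot: [-3.14, 0.453, 2.988]
wrist_force: [-0.7, -0.2, -0.6]
width: 0.351
```

```bash
python3 - <<'E'
from h import *
P,Q,s=pose();print(P,s['wrist_force'],s['joints'],s['time'])
S=viewer.grab_frame('scene');D=viewer.grab_frame('side')
zz(S,310,430,100,300,3,'z24a');zz(D,220,340,120,320,3,'z24b')
a=cv2.imread('pics/z24a.png');b=cv2.imread('pics/z24b.png');cv2.imwrite('pics/z24.png',np.hstack([a,b]))
for i in range(12): S2=viewer.grab_frame('scene')
d=np.abs(S['color'].astype(int)-S2['color'])[100:300,310:430]; print('changed px',(d.max(2)>25).sum())
E
```

```text
[463.70897674 166.92596248 315.65671404] [-0.73974268 -0.17916618 -0.596003  ] [-0.01767359  0.15351668 -0.74062009  2.24619554  0.81173655  0.64538689
  0.04927136] 28.9333
changed px 98
```

View pics/z24.png

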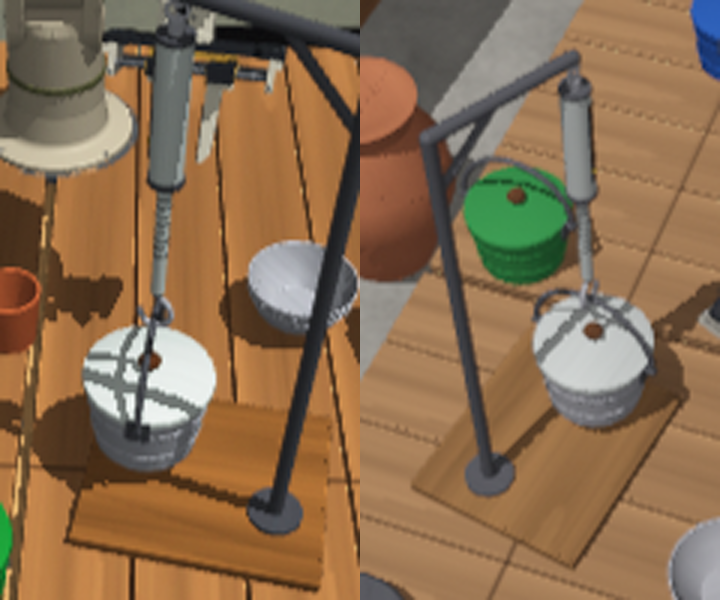

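```bash
python3 - <<'E'
from h import *
np.set_printoptions(precision=1,suppress=True)
for i in range(60):
    S=viewer.grab_frame('scene')
    if i%5==0:
        hsv=cv2.cvtColor(S['color'],cv2.COLOR_RGB2HSV); m=((hsv[:,:,1]<50)&(hsv[:,:,2]>175)).astype(np.uint8)
        mm=np.zeros_like(m);mm[200:255,332:385]=m[200:255,332:385]; M=cv2.moments(mm,True); print(round(telemetry.sense()['time'],2),np.array([M['m10']/M['m00'],M['m01']/M['m00']]).round(2),M['m00'])
D=viewer.grab_frame('side')
P=telemetry.sense(); print(P['time'],P['eef_pos'])
cv2.imwrite('pics/end.png',S['color'][:,:,::-1])
E
```

```text
29.68 [362.  224.3] 775.0
29.93 [361.9 224.3] 776.0
30.18 [362.  224.3] 773.0
30.43 [361.9 224.3] 775.0
30.68 [362.  224.4] 774.0
30.93 [361.9 224.3] 777.0
31.18 [362.  224.3] 776.0
31.43 [362.  224.3] 775.0
31.68 [362.  224.3] 776.0
31.93 [362.  224.3] 775.0
32.18 [362.  224.3] 775.0
32.43 [362.  224.3] 775.0
32.6833 [463.2 167.2 316.1]
```

View pics/end.png

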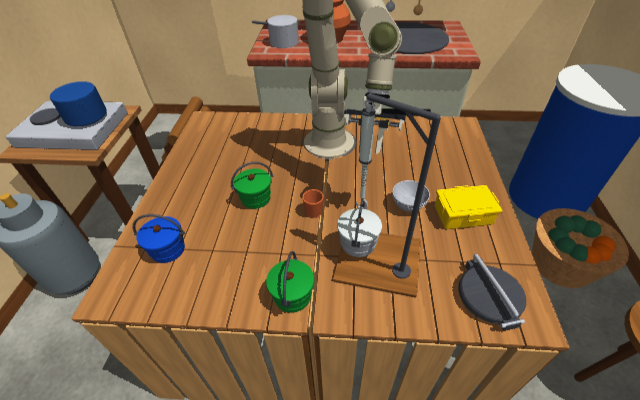

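```bash
python3 -c "
from h import *
print(ctrl.hand_in())"
```

```text
the job is handed in; nothing more can be done
None
```

The pail is hanging from the scale's hook by the middle of its bail, and I handed the job in at about 33 s of the 72 s. The hand-in reports no verdict.

- **Raising the bail:** My first try, pushing the bail up from below with closed fingers, slipped off. It raised the bail only from about 1.37 to 1.17 rad and nudged the pail 2–3 mm. I then pinched the bail by its middle, swung it upright with the pail standing, and took hold again at the shoulder.
- **Hanging it:** I put the bail over the hook tip and lowered it at about 30 mm/s or less. The wrist load went from about 8.7 N to about 0.1 N, with the hook drawn down about 80 mm or a little more. I eased the grip to 3 N before opening the fingers and backing away.

**Last checks:**
- Over the final 3 s the pictures showed the pail still (lid centre steady to 0.1 pixel) and clear of the board. I estimate its foot is about 45–50 mm above the table.
- The bowls, cup, box and the other pails looked where they had been, and the robot was well clear.

**Not measured or not matching:**
- I judged hook speed, contact forces, final tilt and the centring of the bail in the hook from the slow moves and the pictures; I did not measure them.
- The camera heights at the hook came out about 4 mm lower than the given ones, so I set the bail against the hook as seen in the same pictures.

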